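Close the second pair of angle brackets on the strapping skid

TASK

Finish the bundle of inspected angle brackets on the plywood skid, each bracket laid opposite to the one beneath it so that the pile stays balanced, as the first two already lie. Set the bracket that stands on its foot on top of the pile, foot down, with its short leg over the short leg of the bottom bracket; then set the bracket that lies on its two ends over it, foot on top and short leg pointing down at the other end, so that it closes the pair: foot resting on the standing leg, hanging leg resting on the end of the foot below. Keep the sides and ends about flush, set the brackets down rather than dropping them, do not upset the pile, and leave the measuring tools and bushes lying about where they are.

Things in the scene. Friction and masses are not known exactly. Their poses are not given: they have to be found in the camera images.
- skid: Plywood strapping skid, 180 x 82 x 30, fixed to the table; the pile stands on it. Origin: centre of its underside, on the table; x along its length, z up; its deck is at z = +30.
- bracket_1: Loose steel angle bracket, 0.45 kg: foot 120 long, 50 wide, 12 thick; at one end, square to it, a short leg 50 wide, 12 thick, 80 high from the foot's outer face. Origin: centre of the foot's outer face. x along the foot from the leg end (-60) to the free end (+60), y across the width, z to the side the leg is on. Foot down on the skid's middle, origin 30 above the skid's, axes parallel.
- bracket_2: Loose bracket, same shape and axes as bracket_1. Second of the pile, turned over onto bracket_1, closing a hollow oblong 120 x 50 x 92: its origin is 92 above bracket_1's, its x opposite to bracket_1's x, its z down. Its outer face is the top of the pile as found, 122 above the table.
- bracket_3: Loose bracket, same shape and axes as bracket_1. The next one, standing on its foot on the table, short leg up. In the finished pile its origin is 92 above bracket_1's, its x the same way as bracket_1's x.
- bracket_4: Loose bracket, same shape and axes as bracket_1. The last one, lying on the table on its two ends like a tent, corner up: the foot slopes 32 deg (0.562 rad) down from the corner to its free end, z points obliquely down, the origin is 42 above the table. In the finished pile its origin is 92 above bracket_3's, x opposite to bracket_3's x, z down.
- bracket_3_leg (a point): Middle of the end face of bracket_3's short leg: bracket_3 frame (-54, 0, 80).
- bracket_4_leg (a point): Middle of the end face of bracket_4's short leg: bracket_4 frame (-54, 0, 80).
- bracket_2_leg (a point): Middle of the end face of bracket_2's short leg: bracket_2 frame (-54, 0, 80).
- bracket_1_leg (a point): Middle of the end face of bracket_1's short leg: bracket_1 frame (-54, 0, 80). All brackets also have a small central rib in the inner corner, 8 thick, reaching 26 along foot and leg.
- micrometer_a: Bystander: outside micrometer lying flat, 55 x 158 x 20; leave it where it is. Origin: centre of its underside.
- ring_gauge: Bystander: plain steel ring, 64 diameter, 20 high; leave it where it is. Origin: centre of its underside.
- plug_gauge: Bystander: plug gauge lying flat, 25 x 112 x 25; leave it where it is. Origin: centre of its underside.
- turned_part_1: Bystander: turned aluminium bush, 48 diameter, 28 high; leave it where it is. Origin: centre of its underside.
- turned_part_2: Bystander: turned aluminium bush, 58 diameter, 16 high; leave it where it is. Origin: centre of its underside.
Things that resemble listed ones, but are neither listed nor needed, are in the scene too. What is shaped like the bracket_1 but blue is not meant.

How it is judged:
By the outcome, as a careful person would: the job done as asked, in the order asked, and still so for the second after the job is handed in, with the robot touching nothing.
It also fails if it takes over 64 s, if anything falls off the work surface, if the arm or the gripper's body presses on something with over 40 N, if the wrist force passes 120 N, or if a joint passes its speed limit or range.

ROBOT

A 7-joint arm with a two-finger parallel gripper is mounted at the origin on the work surface; the furniture and walls round the work are solid. World frame = base frame: x ahead of the robot, y to its left, z up, the work surface at z = 0. Lengths are in mm, angles in rad, forces in N, time in s.
With the tool pointing down it reaches from about 425 to 1025 mm from the base axis. Payload 9.4 kg.
Tool frame: the origin (TCP) lies at the very end of the fingers, on their centre line; the grasp point (between the pads) lies 19 mm behind it; x points along the fingers, y is the direction in which the jaws open and shut, and the axes are right-handed (so a half turn about x gives the same grasp; the last joint's range is limited). The gripper opens to 85 mm and grips with 20 to 120 N. Pads are 22 mm wide; open, the fingers measure 114 mm over their backs; the gripper's body (76 mm by 85 mm) begins 54 mm behind the grasp point. The pads swing forward as they close: fully open they stand 13 mm farther back than shut.
Start: joints at [-1.243, 0.599, -0.003, 1.599, 0.002, 0.943, -0.08], TCP at [285.534, 666.404, 231.275] pointing down, gripper open.
Joint ranges: [-2.57, 2.57], [-0.35, 1.97], [-1.29, 1.29], [0.11, 2.56], [-1.05, 4.19], [0.11, 1.86], [-2.63, 2.63]. Speed limits (rad/s): [2.22, 2.22, 3.01, 3.01, 3.14, 3.14, 3.14].

INTERFACE

Orientations are given as a unit quaternion [x, y, z, w].
In Python, from station import get_obs, capture, hand_in gives the robot as it stands.
- The arm moves only by the tool jog_arm, never from a script. Its argument "targets" is a list of rows, each an object of numbers: "jaw": the finger opening in mm, from 0 to 85.4; "x", "y", "z": the shift along the tool's x, y, z in units of 50 mm (1.0 is 50 mm); "roll": the turn about the tool's x in rad. A call has 1 to 12 rows; each row is the pose to reach, as a shift and turn from the pose commanded when the call began, along the tool's axes at that moment; what a row does not reach only later rows make up. A row lasts 1/10 s, in which the tool goes at most 50 mm and 8.59 degrees, less where a joint would pass 70% of its speed; a pose out of reach is approached as far as the arm can. A call with a gripper value outside its range is refused whole. The fingers move at their own pace and stop on an object; "squeeze" is the grip in N (left out, the last holds). Time passes only in rows, so rows that repeat a pose let the fingers close. It gives the time, the measured TCP pose, the force and the opening at its end, in the units of the state.
- get_obs(): the state, without advancing time (a new reading comes with each control period).
- capture(name): name is "side" or "top"; returns a dict with "image" (384x512x3 uint8, red, green, blue), "mtx" (3x3 intrinsics, pixels), "pose" (4x4, takes a point from camera to world coordinates). Camera axes: x right, y up, looking along -z (the intrinsics and any distortion apply to the point x, -y, -z); pixel columns grow to the right and rows downward; lengths in mm; the calibration is good to about 2 mm. A picture is of the moment at which its call begins. There is no depth.
- hand_in(): hands the job in, once; it reports no verdict.
The state is a dict: "time_s": time; "q": joint angles; "joint_vel": joint speeds; "tau": joint torques, N m; "tool_pos": TCP position; "eef_rot": TCP orientation; "contact_force": force on the tool from outside, world axes, zero at the start; "moment": the same for the moment, N m; "grip_width": finger opening in mm.
Only numpy, scipy, OpenCV 4.12 (cv2) and the standard library are available. Lean on these libraries where they do the work, as an engineer would, in place of code of your own. Each camera call takes 0.05 s, during which the arm holds its last target.

## Working session

There is one attempt and no reset: what is moved stays moved. The work goes in short steps, Python scripts to look and compute and a tool call to move; the robot and the scene stay as the last step left them, time stands still between calls to the robot, and variables do not carry over. Pictures are saved under pics/ and viewed, and the job is handed in when it is done.

Besides the shell and the picture viewer there is one more tool, called after "Call:" as name(argument=value, ...) on one line, values as JSON. jog_arm: Moves the arm, as the interface text tells. Its arguments: {"type":"object","properties":{"targets":{"type":"array","items":{"type":"object","properties":{"jaw":{"type":"number"},"x":{"type":"number"},"y":{"type":"number"},"z":{"type":"number"},"roll":{"type":"number"}}}},"squeeze":{"type":"number"}},"required":["targets"]}

```bash
mkdir -p pics; ls; python3 - <<'E'
from station import get_obs,capture
import cv2,numpy as np
o=get_obs();print({k:np.round(v,3).tolist() for k,v in o.items()})
for n in("top","side"):
    c=capture(n);print(n,c["mtx"],np.round(c["pose"],4).tolist(),[k for k in c])
    cv2.imwrite(f"pics/{n}0.png",c["image"][:,:,::-1]);np.savez(f"{n}0.npz",**c)
E
```

```text
pics
{'time_s': 0.0, 'q': [-1.243, 0.6, -0.003, 1.6, 0.002, 0.943, -0.08], 'joint_vel': [0.001, 0.001, 0.002, -0.001, -0.001, 0.0, 0.001], 'tau': [-0.0, -77.647, 1.564, -25.802, 0.012, 0.009, 0.0], 'tool_pos': [285.34, 665.957, 230.389], 'eef_rot': [0.142, 0.693, -0.143, 0.693], 'contact_force': [-0.04, -0.111, -0.467], 'moment': [0.031, -0.004, 0.022], 'grip_width': 85.292}
top [[459.94472253   0.         249.7867045 ]
 [  0.         459.94472253 199.15682435]
 [  0.           0.           1.        ]] [[-0.0305, 0.9875, -0.1546, 248.8382], [-0.9989, -0.0356, -0.0299, 7.9994], [-0.0351, 0.1535, 0.9875, 1407.6415], [0.0, 0.0, 0.0, 1.0]] ['image', 'mtx', 'pose']
side [[411.84428639   0.         258.93126635]
 [  0.         411.84428639 186.55114145]
 [  0.           0.           1.        ]] [[0.9882, 0.1016, -0.1148, 320.4632], [-0.1528, 0.5961, -0.7882, -964.1961], [-0.0116, 0.7964, 0.6046, 863.669], [0.0, 0.0, 0.0, 1.0]] ['image', 'mtx', 'pose']
```

View pics/top0.png

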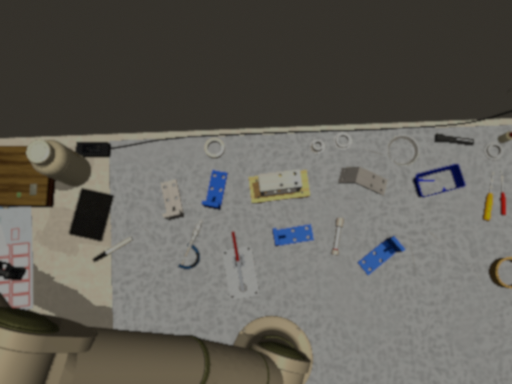

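View pics/side0.png

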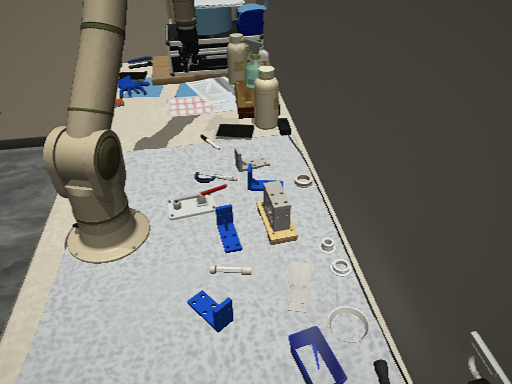

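```bash
python3 - <<'E'
import cv2,numpy as np
t=cv2.imread("pics/top0.png");s=cv2.imread("pics/side0.png")
def crop(im,x0,y0,x1,y1,k): return cv2.resize(im[y0:y1,x0:x1],None,fx=k,fy=k,interpolation=cv2.INTER_CUBIC)
cv2.imwrite("pics/tc.png",crop(t,150,150,400,230,3.2) if 0 else cv2.resize(t[150:230,150:400],(800,256),interpolation=cv2.INTER_CUBIC))
cv2.imwrite("pics/sc.png",crop(s,180,140,360,330,3))
E
```

```text
(no output)
```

View pics/tc.png

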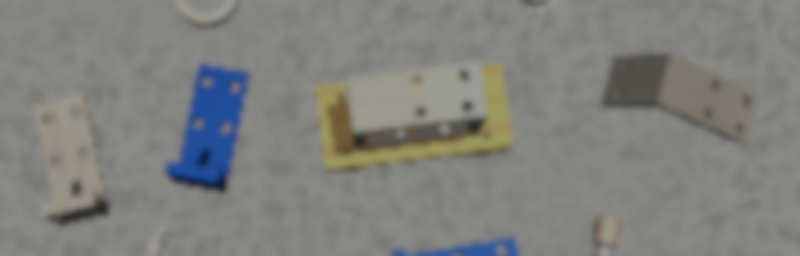

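View pics/sc.png

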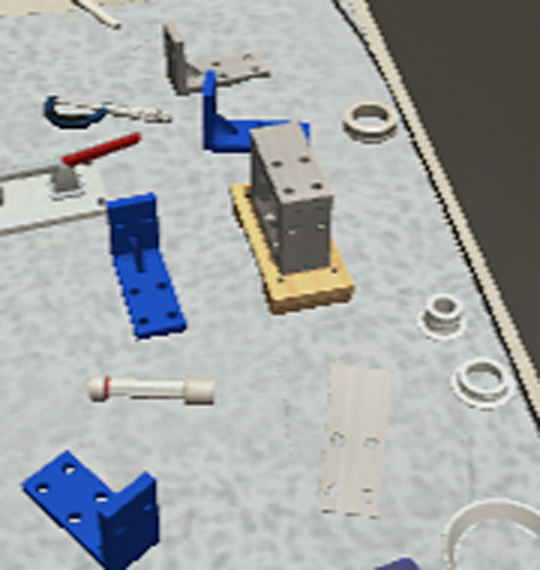

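```bash
cat > h.py <<'E'
import cv2,numpy as np
from station import get_obs,capture
def load(f):
    c=np.load(f);return {k:c[k] for k in c}
def grab(n,f):
    c=capture(n);np.savez(f+".npz",**c);cv2.imwrite(f"pics/{f}.png",c["image"][:,:,::-1]);return c
def proj(c,P):
    P=np.atleast_2d(P).astype(float);R=c["pose"][:3,:3];t=c["pose"][:3,3]
    q=(P-t)@R; q=np.c_[q[:,0],-q[:,1],-q[:,2]]@c["mtx"].T
    return q[:,:2]/q[:,2:]
def ray(c,uv):
    uv=np.atleast_2d(uv).astype(float);d=np.c_[uv,np.ones(len(uv))]@np.linalg.inv(c["mtx"]).T
    d=np.c_[d[:,0],-d[:,1],-d[:,2]]@c["pose"][:3,:3].T
    return c["pose"][:3,3],d/np.linalg.norm(d,axis=1)[:,None]
def plane(c,uv,z):
    o,d=ray(c,uv);return o+d*((z-o[2])/d[:,2])[:,None]
def tri(c1,u1,c2,u2):
    o1,d1=ray(c1,u1);o2,d2=ray(c2,u2);out=[]
    for a,b in zip(d1,d2):
        s=np.linalg.lstsq(np.c_[a,-b],o2-o1,rcond=None)[0];p=o1+a*s[0];q=o2+b*s[1];out.append([*((p+q)/2),np.linalg.norm(p-q)])
    return np.array(out)
def zoom(c,x0,y0,x1,y1,k,f,pts=None):
    im=cv2.resize(c["image"][y0:y1,x0:x1,::-1],None,fx=k,fy=k,interpolation=cv2.INTER_CUBIC)
    for x in range((x0//10+1)*10,x1,10): 
        cv2.line(im,(int((x-x0+.5)*k),0),(int((x-x0+.5)*k),6),(0,0,255),1);cv2.putText(im,str(x),(int((x-x0+.5)*k)+2,10),0,.35,(0,0,255),1)
    for y in range((y0//10+1)*10,y1,10): 
        cv2.line(im,(0,int((y-y0+.5)*k)),(6,int((y-y0+.5)*k)),(0,0,255),1);cv2.putText(im,str(y),(8,int((y-y0+.5)*k)+4),0,.35,(0,0,255),1)
    if pts is not None:
        for p in pts: cv2.circle(im,(int((p[0]-x0+.5)*k),int((p[1]-y0+.5)*k)),2,(0,255,0),-1)
    cv2.imwrite(f"pics/{f}.png",im)
E
python3 - <<'E'
from h import *
t=load("top0.npz");s=load("side0.npz")
zoom(s,250,170,310,250,7,"z_s_pile");zoom(t,240,160,320,210,9,"z_t_pile")
zoom(s,225,140,285,180,10,"z_s_b3");zoom(t,150,170,230,225,9,"z_t_b3")
zoom(s,280,255,325,318,9,"z_s_b4");zoom(t,330,155,395,200,10,"z_t_b4")
E
```

```text
(no output)
```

View pics/z_s_pile.png

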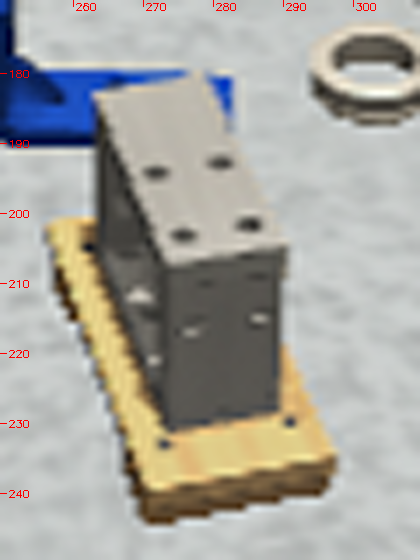

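View pics/z_t_pile.png

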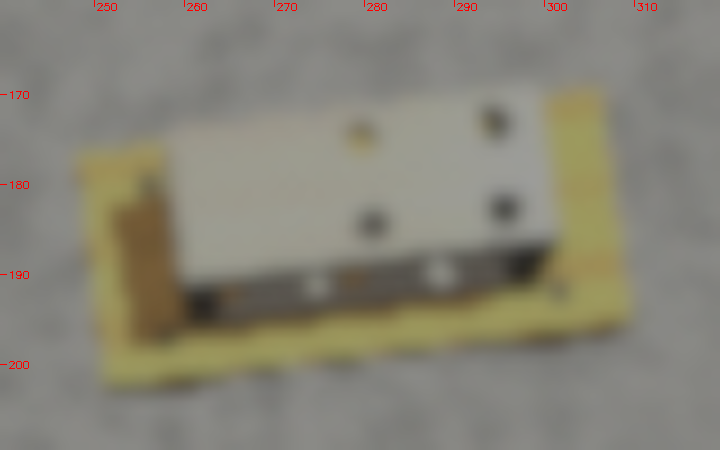

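View pics/z_s_b3.png

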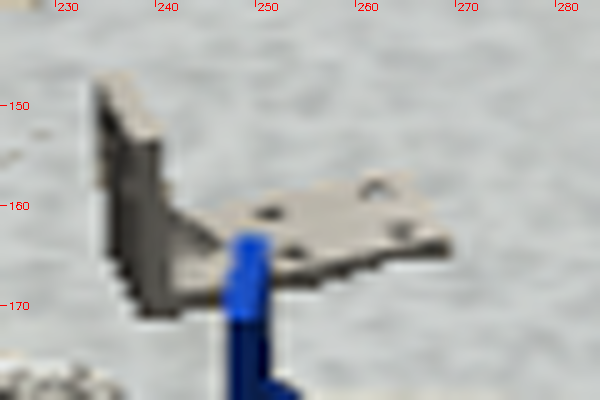

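View pics/z_t_b3.png

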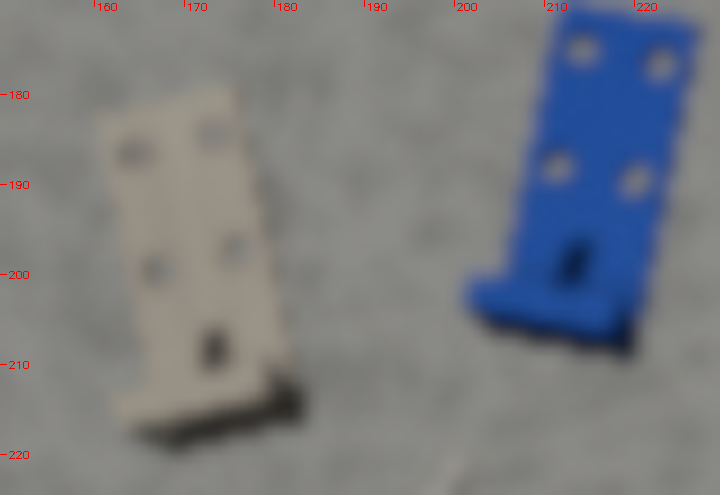

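View pics/z_s_b4.png

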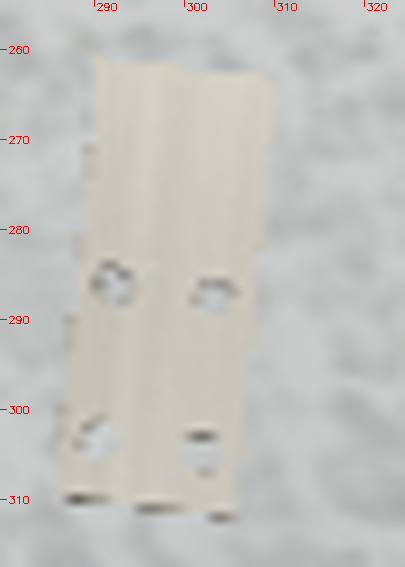

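View pics/z_t_b4.png

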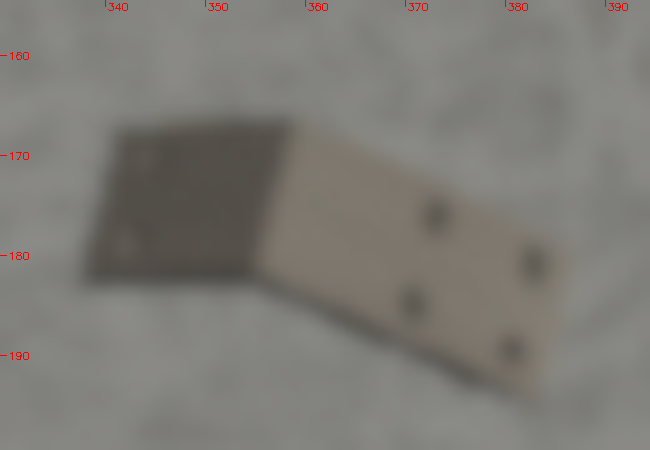

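```bash
cat >> h.py <<'E'
from scipy.ndimage import map_coordinates,gaussian_filter
def edge(c,p,q,w=2.5,ch=None,trim=.15):
    """refine straight edge p-q by strongest gradient across it; returns line (pt,dir)"""
    im=c["image"].astype(float);p=np.array(p,float);q=np.array(q,float);d=(q-p)/np.linalg.norm(q-p);n=np.array([-d[1],d[0]])
    L=np.linalg.norm(q-p);ts=np.arange(trim*L,(1-trim)*L,.5);o=np.arange(-w,w+.01,.1);pts=[]
    for t in ts:
        P=p+d*t+n*o[:,None]
        g=sum(np.gradient(gaussian_filter(map_coordinates(im[:,:,k],[P[:,1],P[:,0]],order=1),6))**2 for k in range(3))
        i=g.argmax()
        if 0<i<len(o)-1: pts.append(P[i])
    pts=np.array(pts,np.float32);v=cv2.fitLine(pts,cv2.DIST_HUBER,0,.01,.01).ravel()
    r=np.abs((pts-v[2:])@np.array([-v[1],v[0]]));
    return v[2:].astype(float),v[:2].astype(float),np.median(r),len(pts)
def isect(a,b):
    s=np.linalg.solve(np.c_[a[1],-b[1]],b[0]-a[0]);return a[0]+a[1]*s[0]
def quad(c,P,**k):
    E=[edge(c,P[i],P[(i+1)%4],**k) for i in range(4)]
    return np.array([isect(E[i-1],E[i]) for i in range(4)]),[round(float(e[2]),2) for e in E]
E
python3 - <<'E'
from h import *
np.set_printoptions(suppress=True,precision=1)
t=load("top0.npz");s=load("side0.npz")
# pile corners order: +y/+x, -y/+x, -y/-x, +y/-x
qt,r1=quad(t,[(258.2,174.5),(300.1,169.3),(301.4,186.4),(259.5,191)])
qs,r2=quad(s,[(278.5,179.8),(290.5,204.6),(272.6,207.4),(263.4,183.1)])
print(qt,r1,qs,r2)
print("tri",tri(t,qt,s,qs));print("topplane",plane(t,qt,122));print("sideplane",plane(s,qs,122))
zoom(t,240,160,320,210,9,"q1",qt);zoom(s,250,170,310,250,7,"q2",qs)
# b4 foot face: corner edge (+x end), ... order: corner+x, free +x, free -x, corner -x
k=10;f=lambda L:[(x/k-.5+330,y/k-.5+155) for x,y in L]
bt,r1=quad(t,f([(297,125),(570,240),(540,395),(257,278)]))
k=9;g=lambda L:[(x/k-.5+280,y/k-.5+255) for x,y in L]
bs,r2=quad(s,g([(270,75),(238,518),(57,500),(92,57)]))
print(bt,r1,bs,r2);print("b4",tri(t,bt,s,bs))
zoom(t,330,155,395,200,10,"q3",bt);zoom(s,280,255,325,318,9,"q4",bs)
E
```

```text
[[257.7 173.9]
 [299.6 168.6]
 [301.9 186. ]
 [259.4 190.9]] [0.21, 0.03, 0.13, 0.06] [[278.3 178. ]
 [289.6 204.7]
 [273.5 207.3]
 [263.  183.3]] [0.58, 0.02, 0.1, 0.27]
tri [[ 521.8   21.9  131.9    3.3]
 [ 532.7  -97.6  124.     0.3]
 [ 484.1 -101.8  124.3    3.9]
 [ 474.7   18.9  119.9    3.2]]
topplane [[ 522.2   22.1  122. ]
 [ 533.   -97.7  122. ]
 [ 482.5 -101.9  122. ]
 [ 472.8   18.9  122. ]]
sideplane [[526.3  35.7 122. ]
 [533.4 -95.2 122. ]
 [486.6 -98.7 122. ]
 [475.9  16.4 122. ]]
[[359.  166. ]
 [385.5 178.4]
 [382.  195.3]
 [354.4 183.4]] [0.12, 0.3, 0.03, 0.04] [[310.4 263.4]
 [305.4 311.7]
 [285.6 310.3]
 [290.2 260.5]] [0.27, 0.38, 0.6, 0.22]
b4 [[ 547.2 -276.5   74.4    5. ]
 [ 517.7 -368.6    7.3    0.4]
 [ 468.6 -354.8    4.2    5.2]
 [ 497.2 -259.3   75.1    7.9]]
```

```bash
python3 - <<'E'
from h import *
from scipy.spatial.transform import Rotation as R
np.set_printoptions(suppress=True,precision=2)
t=load("top0.npz");s=load("side0.npz")
k=9;f=lambda L:[(x/k-.5+150,y/k-.5+170) for x,y in L]
A=f([(104,125),(150,385)]);B=f([(235,88),(285,345)]);
l=edge(t,*A);r=edge(t,*B);e=edge(t,*f([(104,125),(235,88)]));
TL=isect(l,e);TR=isect(r,e)
print("free end z=12",plane(t,[TL,TR],12), l[2],r[2],e[2])
for n,v in(("l",l),("r",r)):
    P=plane(t,[v[0],v[0]+v[1]*10*np.sign(v[1][1])],12);d=P[1]-P[0];print(n,np.degrees(np.arctan2(-d[1],-d[0])))
lo=edge(t,*f([(125,430),(290,392)]),w=1.5)  # leg outer top edge
print("leg outer top edge",lo); P=plane(t,[lo[0],lo[0]+lo[1]*10],80);d=P[1]-P[0];print(P,np.degrees(np.arctan2(d[1],d[0])))
o=get_obs();M=R.from_quat(o["eef_rot"]).as_matrix();print(M)
pts=[TL,TR,lo[0],lo[0]+lo[1]*8,lo[0]-lo[1]*8,l[0],r[0]];zoom(t,150,170,230,225,9,"q5",pts)
# side: leg top
k=10;g=lambda L:[(x/k-.5+225,y/k-.5+140) for x,y in L]
print("side leg top corners",plane(s,g([(97,75),(138,140),(160,138),(128,72)]),80))
print("side foot pts",plane(s,g([(452,245),(405,175)]),12))
zoom(s,225,140,285,180,10,"q6",np.r_[proj(s,plane(t,[TL,TR],12)),proj(s,P)])
E
```

```text
free end z=12 [[530.11 325.94  12.  ]
 [541.   281.    12.  ]] 0.52524495 0.12426307 0.07695203
l 9.87369603106443
r 11.240368059773294
leg outer top edge (array([173.52, 215.07]), array([ 0.97, -0.23]), np.float32(0.077015266), 27)
[[417.66 272.72  80.  ]
 [423.3  244.02  80.  ]] -78.88525069605811
[[-0.    0.39  0.92]
 [-0.    0.92 -0.39]
 [-1.   -0.    0.  ]]
side leg top corners [[417.33 305.68  80.  ]
 [427.01 259.99  80.  ]
 [434.8  259.96  80.  ]
 [428.6  305.8   80.  ]]
side foot pts [[542.27 275.24  12.  ]
 [532.95 324.65  12.  ]]
```

View pics/q5.png

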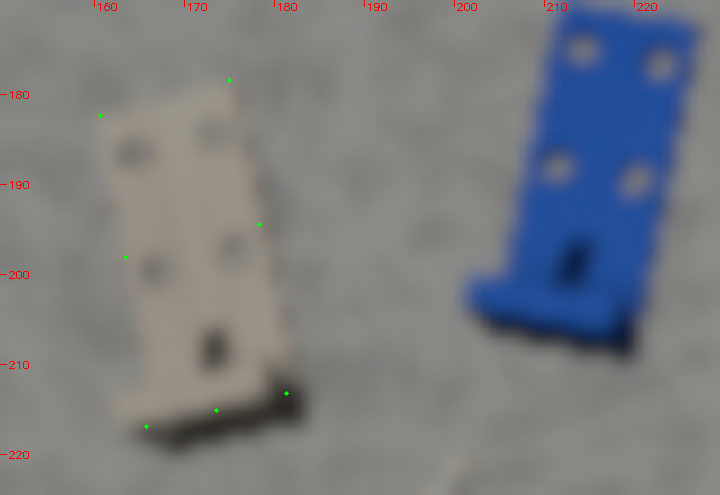

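View pics/q6.png

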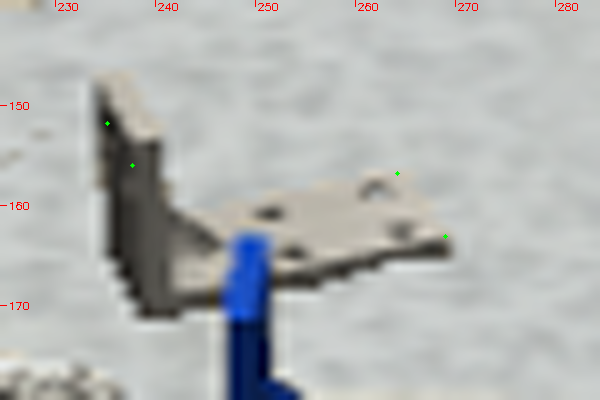

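View pics/q3.png

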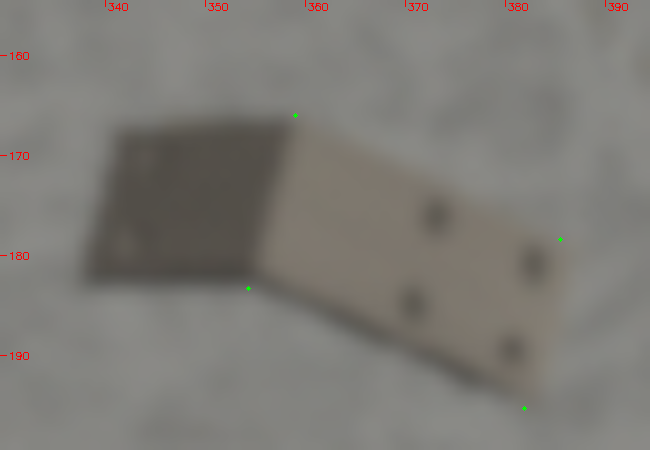

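View pics/q2.png

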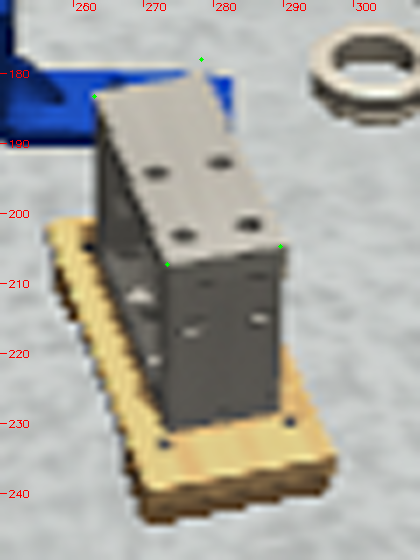

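```bash
cat >> h.py <<'E'
from scipy.spatial.transform import Rotation as R
def go(cmd,yaw,tgt,tyaw):
    """cmd xyz & yaw(deg of tool y) commanded; returns units for jog"""
    d=np.array(tgt,float)-np.array(cmd,float);a=np.radians(yaw);y=np.array([np.cos(a),np.sin(a),0]);z=np.array([np.sin(a),-np.cos(a),0])
    print("x %.3f y %.3f z %.3f roll %.4f"%(-d[2]/50,d@y/50,d@z/50,np.radians(yaw-tyaw)))
def st():
    o=get_obs();M=R.from_quat(o["eef_rot"]).as_matrix()
    print("t %.2f pos %s yaw %.2f tilt %s F %s grip %.1f q %s"%(o["time_s"],np.round(o["tool_pos"],1),np.degrees(np.arctan2(M[1,1],M[0,1])),np.round(M[:2,0],3),np.round(o["contact_force"],1),o["grip_width"],np.round(o["q"],2)))
E
python3 - <<'E'
from h import *
st();go([285.5,666.4,231.3],66.9,[424,281,231.3],11)
E
```

```text
t 0.10 pos [285.4 666.  230.5] yaw 66.81 tilt [-0.    -0.001] F [ 0.  -1.   0.7] grip 85.0 q [-1.24  0.6  -0.    1.6   0.    0.94 -0.08]
x -0.000 y -6.003 z 5.572 roll 0.9756
```

Call:
jog_arm(targets=[{"y": -0.4,"z": 0.37,"roll": 0.1},{"y": -1.1,"z": 1.02,"roll": 0.2},{"y": -1.8,"z": 1.67,"roll": 0.3},{"y": -2.5,"z": 2.32,"roll": 0.4},{"y": -3.2,"z": 2.97,"roll": 0.5},{"y": -3.9,"z": 3.62,"roll": 0.6},{"y": -4.6,"z": 4.27,"roll": 0.7},{"y": -5.2,"z": 4.83,"roll": 0.8},{"y": -5.6,"z": 5.2,"roll": 0.88},{"y": -5.85,"z": 5.43,"roll": 0.94},{"y": -6.0,"z": 5.57,"roll": 0.976},{"y": -6.0,"z": 5.57,"roll": 0.976,"jaw": 85}])

```text
validation failed for argument at $.ta...
```

```bash
python3 - <<'E'
from h import *
st();t=grab("top","top1");s=grab("side","side1");st()
zoom(s,190,60,310,200,5,"z1");
E
```

```text
t 0.10 pos [285.4 666.  230.5] yaw 66.81 tilt [-0.    -0.001] F [ 0.  -1.   0.7] grip 85.0 q [-1.24  0.6  -0.    1.6   0.    0.94 -0.08]
t 0.20 pos [285.4 666.2 230.7] yaw 66.81 tilt [-0.    -0.001] F [-0.3 -0.2  0.2] grip 85.4 q [-1.24  0.6  -0.    1.6   0.    0.94 -0.08]
```

View pics/z1.png

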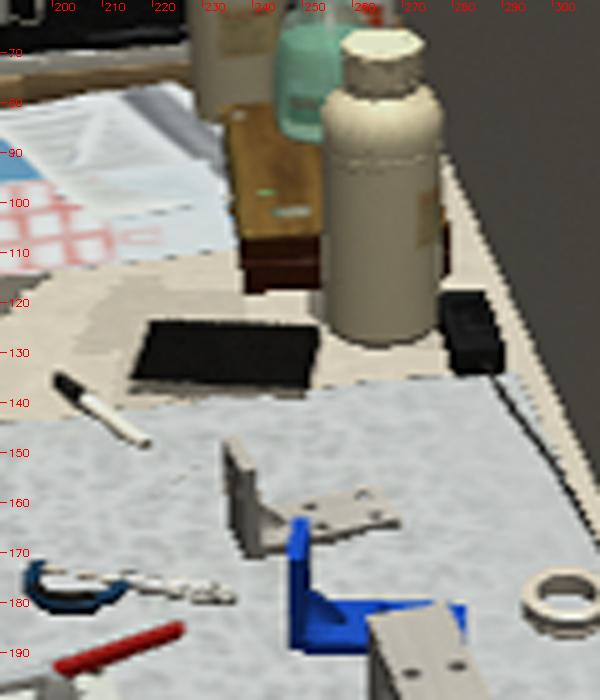

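View pics/top1.png

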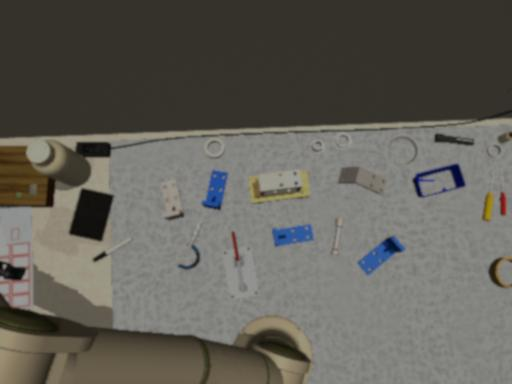

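Call:
jog_arm(targets=[{"jaw": 85,"x": 0,"y": -0.4,"z": 0.37,"roll": 0.1},{"jaw": 85,"x": 0,"y": -1.1,"z": 1.02,"roll": 0.2},{"jaw": 85,"x": 0,"y": -1.8,"z": 1.67,"roll": 0.3},{"jaw": 85,"x": 0,"y": -2.5,"z": 2.32,"roll": 0.4},{"jaw": 85,"x": 0,"y": -3.2,"z": 2.97,"roll": 0.5},{"jaw": 85,"x": 0,"y": -3.9,"z": 3.62,"roll": 0.6},{"jaw": 85,"x": 0,"y": -4.6,"z": 4.27,"roll": 0.7},{"jaw": 85,"x": 0,"y": -5.2,"z": 4.83,"roll": 0.8},{"jaw": 85,"x": 0,"y": -5.6,"z": 5.2,"roll": 0.88},{"jaw": 85,"x": 0,"y": -5.85,"z": 5.43,"roll": 0.94},{"jaw": 85,"x": 0,"y": -6.0,"z": 5.57,"roll": 0.976},{"jaw": 85,"x": 0,"y": -6.0,"z": 5.57,"roll": 0.976}], squeeze=60)

```text
time_s: 1.4
tool_pos: [423.7, 281.0, 231.3]
eef_rot: [0.451, 0.545, -0.45, 0.545]
contact_force: [-0.3, -0.0, -0.1]
grip_width: 85.1
```

```bash
python3 - <<'E'
from h import *
st();t=grab("top","top1");s=grab("side","side1");st()
zoom(s,190,60,310,200,5,"z1");
E
```

```text
t 1.40 pos [423.7 281.  231.3] yaw 10.84 tilt [0. 0.] F [-0.3 -0.  -0.1] grip 85.1 q [-0.91  0.35  0.28  2.1  -0.15  0.71 -0.34]
t 1.50 pos [423.1 282.5 231.2] yaw 11.05 tilt [-0.  0.] F [ 0.  -0.6  0.5] grip 85.3 q [-0.91  0.35  0.28  2.1  -0.15  0.71 -0.34]
```

View pics/z1.png

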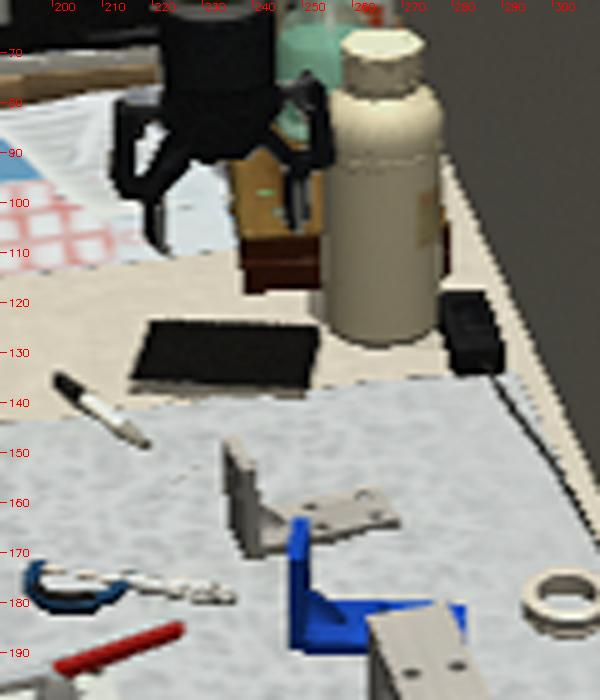

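```bash
python3 - <<'E'
from h import *
s=load("side1.npz");t=load("top1.npz");a=np.radians(11);d=np.array([np.cos(a),np.sin(a),0])
c=np.array([424,281,231.])
print(proj(s,[c,c+42*d,c-42*d,[424,281,80]]),proj(t,[c]))
zoom(s,195,70,275,125,9,"z2",proj(s,[c,c+42*d,c-42*d]))
E
```

```text
[[234.79754229 112.04076042]
 [246.72407484 109.97204793]
 [222.67790886 114.14296716]
 [236.79304955 150.43563573]] [[158.81592317 205.83410159]]
```

View pics/z2.png

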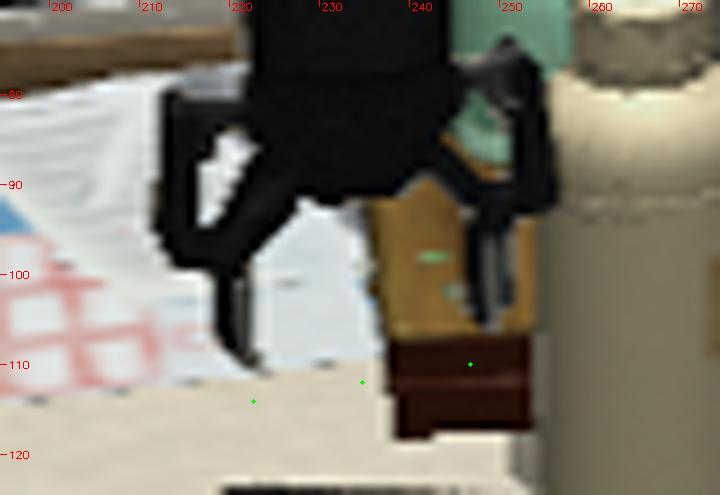

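Call:
jog_arm(targets=[{"jaw": 85,"x": 0.5,"y": 0,"z": 0,"roll": 0},{"jaw": 85,"x": 1.2,"y": 0,"z": 0,"roll": 0},{"jaw": 85,"x": 1.9,"y": 0,"z": 0,"roll": 0},{"jaw": 85,"x": 2.5,"y": 0,"z": 0,"roll": 0},{"jaw": 85,"x": 3.0,"y": 0,"z": 0,"roll": 0},{"jaw": 85,"x": 3.4,"y": 0,"z": 0,"roll": 0},{"jaw": 60,"x": 3.68,"y": 0,"z": 0,"roll": 0},{"jaw": 40,"x": 3.68,"y": 0,"z": 0,"roll": 0},{"jaw": 30,"x": 3.68,"y": 0,"z": 0,"roll": 0},{"jaw": 30,"x": 3.68,"y": 0,"z": 0,"roll": 0},{"jaw": 30,"x": 3.68,"y": 0,"z": 0,"roll": 0}], squeeze=60)

```text
time_s: 2.6
tool_pos: [423.7, 281.6, 48.1]
eef_rot: [0.451, 0.545, -0.45, 0.545]
contact_force: [0.5, 0.5, 0.1]
grip_width: 29.9
```

```bash
python3 - <<'E'
from h import *
st();t=grab("top","top2");s=grab("side","side2")
zoom(s,205,110,285,180,9,"z1");
E
```

```text
t 2.60 pos [423.7 281.6  48.1] yaw 10.93 tilt [0.001 0.001] F [0.5 0.5 0.1] grip 29.9 q [-0.78  0.65  0.12  2.24 -0.28  0.27 -0.23]
```

View pics/z1.png

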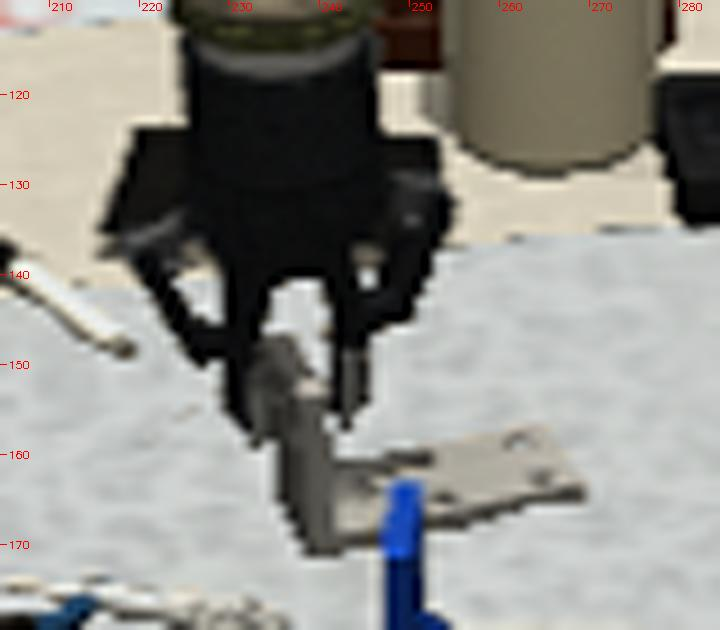

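Call:
jog_arm(targets=[{"jaw": 20,"x": 0,"y": 0,"z": 0,"roll": 0},{"jaw": 14,"x": 0,"y": 0,"z": 0,"roll": 0},{"jaw": 8,"x": 0,"y": 0,"z": 0,"roll": 0},{"jaw": 4,"x": 0,"y": 0,"z": 0,"roll": 0},{"jaw": 4,"x": 0,"y": 0,"z": 0,"roll": 0},{"jaw": 4,"x": 0,"y": 0,"z": 0,"roll": 0}], squeeze=60)

```text
time_s: 3.3
tool_pos: [423.8, 281.2, 47.7]
eef_rot: [0.451, 0.545, -0.45, 0.545]
contact_force: [-0.2, -0.6, 5.5]
grip_width: 11.4
```

Call:
jog_arm(targets=[{"jaw": 4,"x": -0.1,"y": 0,"z": 0,"roll": 0},{"jaw": 4,"x": -0.4,"y": 0,"z": 0,"roll": 0},{"jaw": 4,"x": -0.8,"y": 0,"z": 0,"roll": 0},{"jaw": 4,"x": -1.2,"y": 0,"z": 0,"roll": 0},{"jaw": 4,"x": -1.4,"y": 0,"z": 0,"roll": 0},{"jaw": 4,"x": -1.4,"y": 0,"z": 0,"roll": 0}], squeeze=60)

```text
time_s: 3.9
tool_pos: [423.6, 281.2, 118.2]
eef_rot: [0.451, 0.545, -0.45, 0.545]
contact_force: [0.1, 0.3, -4.0]
grip_width: 11.1
```

```bash
python3 - <<'E'
from h import *
st();t=grab("top","top3");s=grab("side","side3")
zoom(s,205,90,285,180,8,"z1");zoom(t,130,150,230,240,8,"z2")
E
```

```text
t 3.90 pos [423.6 281.2 118.2] yaw 10.90 tilt [0.001 0.001] F [ 0.1  0.3 -4. ] grip 11.1 q [-0.84  0.52  0.2   2.2  -0.24  0.43 -0.26]
```

View pics/z1.png

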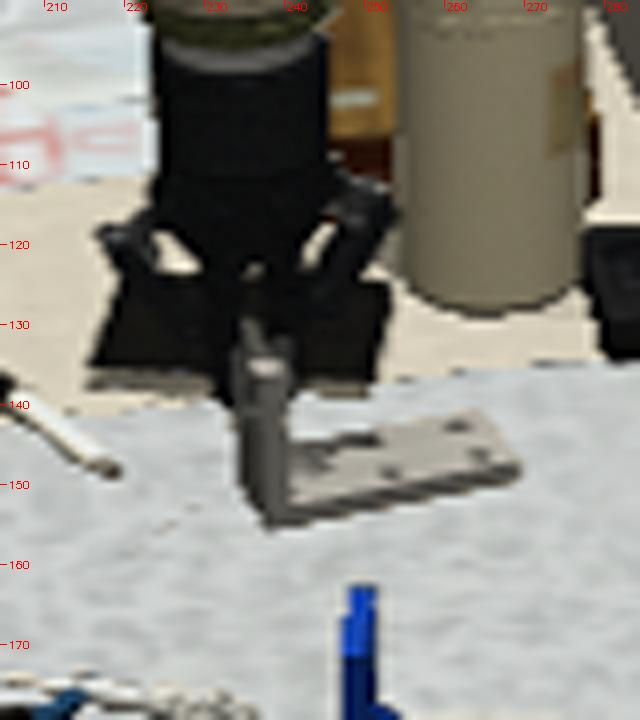

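View pics/z2.png

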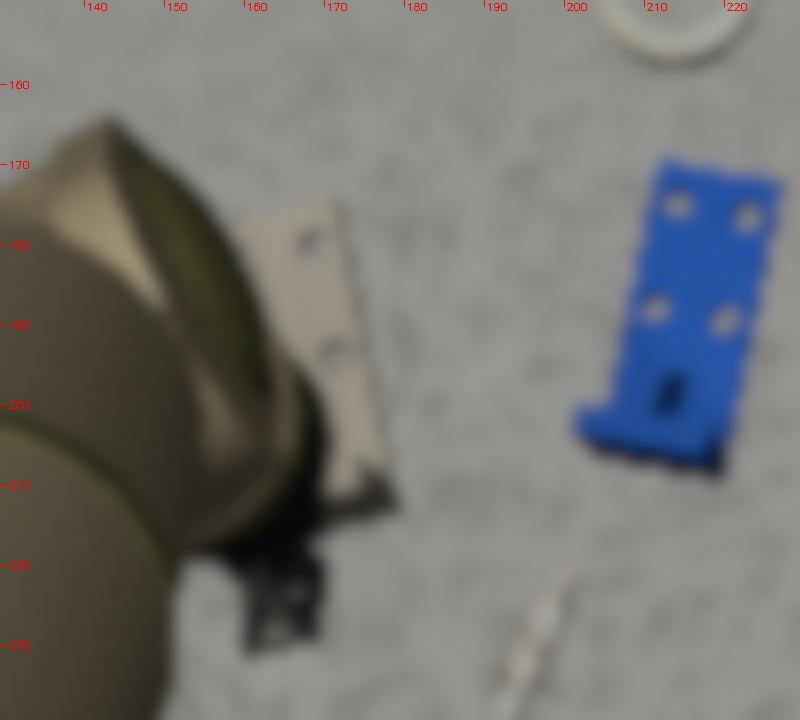

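```bash
python3 - <<'E'
from h import *
np.set_printoptions(suppress=True,precision=2)
t=load("top3.npz");s=load("side3.npz")
c=np.array([423.7,281.3,118]);a=np.radians(10.9);ux=np.array([np.cos(a),np.sin(a),0]);uy=np.array([-np.sin(a),np.cos(a),0])
k=8;f=lambda L:[(x/k-.5+130,y/k-.5+150) for x,y in L]
r=edge(t,*f([(338,200),(388,470)]));e=edge(t,*f([(250,215),(335,195)]))
P=plane(t,[isect(r,e),r[0]],83);print("top: along, across",(P-c)@ux,(P-c)@uy,r[2]);d=P[1]-P[0];print(np.degrees(np.arctan2(-d[1],-d[0])))
g=lambda L:[(x/k-.5+205,y/k-.5+90) for x,y in L]
b=edge(s,*g([(270,526),(520,478)]));P=plane(s,g([(268,527),(521,478)]),71);print("side bottom edge",(P-c)@ux,(P-c)@uy)
P=plane(s,g([(522,462)]),83);print("side free corner top",(P-c)@ux,(P-c)@uy)
# empty-table estimate: side1 before; projections of model
B=lambda x,y,z: c+ux*(x+54)+uy*y+np.array([0,0,z-48])
M=[B(x,y,z) for x,y,z in [(-60,-25,0),(60,-25,0),(60,-25,12),(60,25,12),(-60,-25,80),(-48,-25,80),(-60,25,80)]]
zoom(s,205,90,285,180,8,"z3",proj(s,M));zoom(t,130,150,230,240,8,"z4",proj(t,M))
E
```

```text
top: along, across [104.54  62.16] [-31.52 -26.37] 0.5729049
3.9770257171656374
side bottom edge [ -1.6  117.56] [-19.33 -20.96]
side free corner top [115.89] [-26.44]
```

View pics/z3.png

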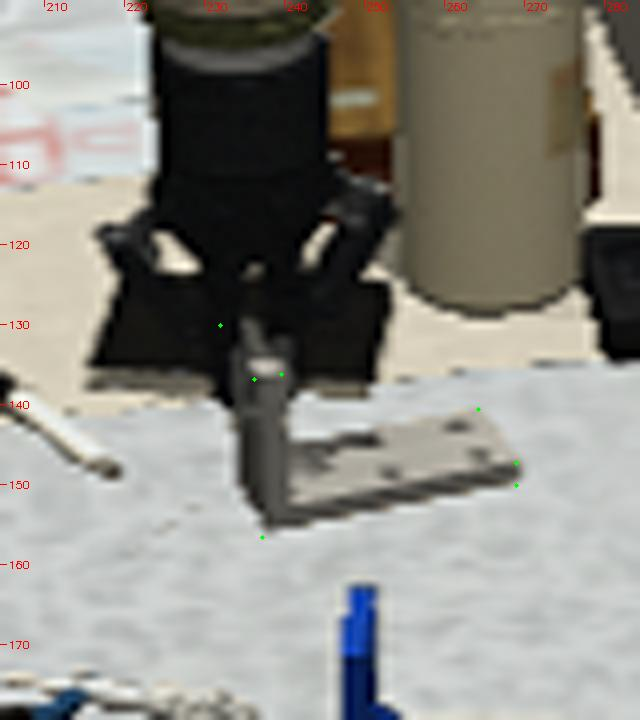

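View pics/z4.png

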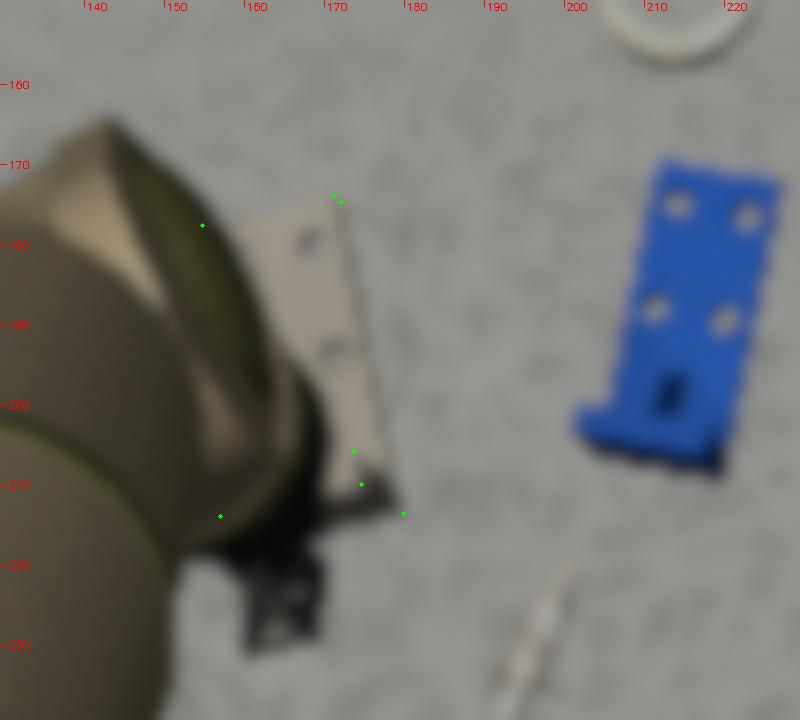

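```bash
python3 - <<'E'
from h import *
go([423.8,281.1,117.8],10.95,[509,-92,215],94.85)
E
```

```text
x -1.944 y 0.256 z 7.650 roll -1.4643
```

Call:
jog_arm(targets=[{"jaw": 4,"x": -0.6,"y": 0,"z": 0,"roll": 0},{"jaw": 4,"x": -1.3,"y": 0.01,"z": 0.3,"roll": -0.12},{"jaw": 4,"x": -2.0,"y": 0.03,"z": 1.0,"roll": -0.26},{"jaw": 4,"x": -2.4,"y": 0.06,"z": 1.8,"roll": -0.4},{"jaw": 4,"x": -2.4,"y": 0.09,"z": 2.6,"roll": -0.54},{"jaw": 4,"x": -2.4,"y": 0.12,"z": 3.4,"roll": -0.68},{"jaw": 4,"x": -2.4,"y": 0.14,"z": 4.2,"roll": -0.82},{"jaw": 4,"x": -2.4,"y": 0.17,"z": 5.0,"roll": -0.96},{"jaw": 4,"x": -2.4,"y": 0.2,"z": 5.8,"roll": -1.1},{"jaw": 4,"x": -2.4,"y": 0.22,"z": 6.6,"roll": -1.23},{"jaw": 4,"x": -2.2,"y": 0.24,"z": 7.2,"roll": -1.35},{"jaw": 4,"x": -2.0,"y": 0.256,"z": 7.5,"roll": -1.43}], squeeze=60)

```text
time_s: 5.2
tool_pos: [506.6, -88.3, 215.9]
eef_rot: [-0.018, 0.707, 0.018, 0.707]
contact_force: [-0.4, 0.8, -4.9]
grip_width: 11.2
```

```bash
python3 - <<'E'
from h import *
st();o=get_obs()
go(o["tool_pos"],93.0,[509,-92,182],94.85)
E
```

```text
t 5.20 pos [506.6 -88.3 215.9] yaw 92.88 tilt [-0.001 -0.001] F [-0.4  0.8 -4.9] grip 11.2 q [ 0.08  0.37 -0.03  2.09  0.02  0.68  1.67]
x 0.679 y -0.077 z 0.044 roll -0.0323
```

Call:
jog_arm(targets=[{"jaw": 4,"x": 0.2,"y": -0.07,"z": 0.04,"roll": -0.0323},{"jaw": 4,"x": 0.4,"y": -0.07,"z": 0.04,"roll": -0.0323},{"jaw": 4,"x": 0.5,"y": -0.07,"z": 0.04,"roll": -0.0323},{"jaw": 4,"x": 0.5,"y": -0.07,"z": 0.04,"roll": -0.0323}], squeeze=60)

```text
time_s: 5.6
tool_pos: [508.3, -87.5, 191.2]
eef_rot: [-0.029, 0.707, 0.029, 0.706]
contact_force: [0.5, -0.9, -5.1]
grip_width: 11.1
```

```bash
python3 - <<'E'
from h import *
st();t=grab("top","top4");st();s=grab("side","side4");st()
zoom(s,240,130,320,240,7,"z1");zoom(t,230,140,330,225,8,"z2")
E
```

```text
t 5.60 pos [508.3 -87.5 191.2] yaw 94.68 tilt [-0.002  0.   ] F [ 0.5 -0.9 -5.1] grip 11.1 q [ 0.09  0.41 -0.03  2.11  0.02  0.62  1.69]
t 5.65 pos [508.6 -87.5 191.8] yaw 94.70 tilt [-0.001  0.   ] F [-0.  -1.2 -4.7] grip 11.3 q [ 0.09  0.41 -0.03  2.11  0.02  0.62  1.69]
t 5.70 pos [508.9 -87.6 192.2] yaw 94.71 tilt [-0.  0.] F [-0.3  0.3 -4.4] grip 11.0 q [ 0.09  0.41 -0.03  2.11  0.02  0.63  1.69]
```

View pics/z1.png

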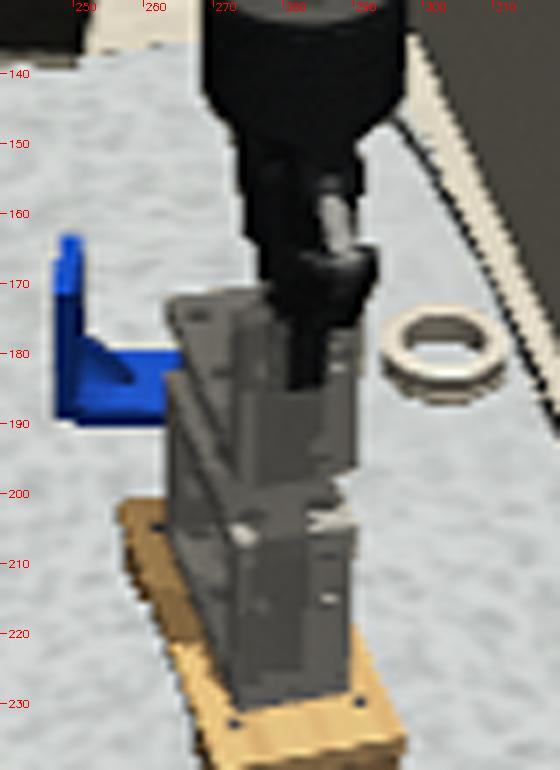

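View pics/z2.png

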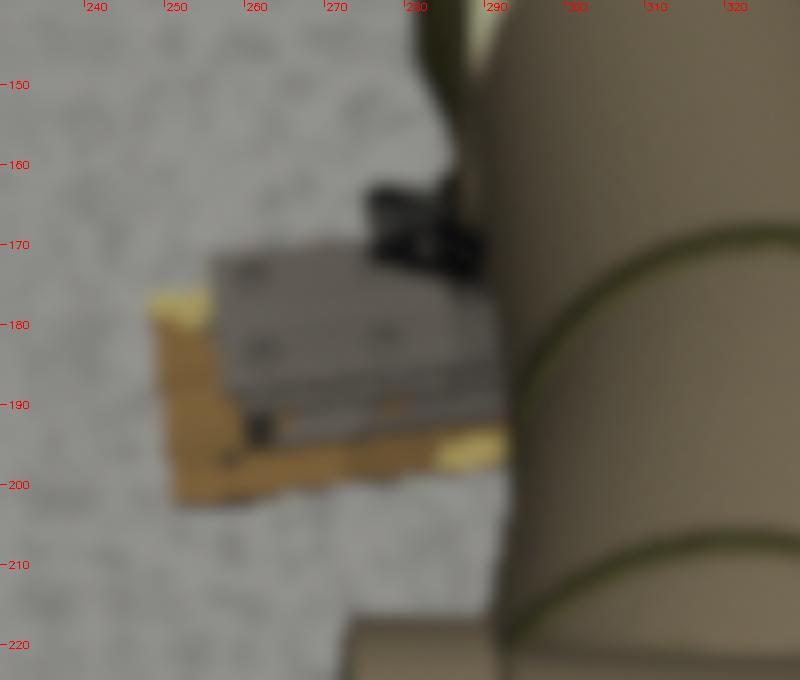

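```bash
python3 - <<'E'
from h import *
np.set_printoptions(suppress=True,precision=2)
s=load("side4.npz");t=load("top4.npz")
k=7;g=lambda L:[(x/k-.5+240,y/k-.5+130) for x,y in L]
b=edge(s,*g([(240,487),(358,468)]));r=edge(s,*g([(358,350),(358,468)]));l=edge(s,*g([(232,390),(236,480)]));print(b,r,l)
P=np.array([isect(b,l),isect(b,r)]);print(P,plane(s,P,144.3))
k=8;f=lambda L:[(x/k-.5+230,y/k-.5+140) for x,y in L]
L=edge(t,*f([(213,258),(232,388)]));A=edge(t,*f([(213,258),(370,242)]));B=edge(t,*f([(232,395),(495,365)]));
Q=[isect(L,A),isect(L,B)];print(Q,L[2],A[2],B[2]);print(plane(t,Q,156.3),"with lower edge 144:",plane(t,Q,144.3))
c=np.array([508.7,-87.55,192]);a=np.radians(94.7);ux=np.array([np.cos(a),np.sin(a),0]);uy=np.array([-np.sin(a),np.cos(a),0])
Bm=lambda x,y,z: c+ux*(x+54)+uy*y+np.array([0,0,z-48])
M=[Bm(x,y,z) for x,y,z in [(-60,-25,0),(60,-25,0),(60,-25,12),(60,25,12),(60,25,0),(-60,25,0),(-60,25,80),(-60,-25,80)]]
print([list(map(float,m[:2].round(1))) for m in M])
zoom(s,240,130,320,240,7,"z3",np.r_[proj(s,M),P]);zoom(t,230,140,330,225,8,"z4",np.r_[Q,proj(t,M)])
E
```

```text
(array([280.66, 198.58]), array([ 0.99, -0.17]), np.float32(0.10773972), 24) (array([290.66, 188.68]), array([ 0.01, -1.  ]), np.float32(0.030292224), 24) (array([273.58, 192.51]), array([ 0.21, -0.98]), np.float32(0.30577382), 19)
[[271.99 200.05]
 [290.58 196.91]] [[483.23 -93.49 144.3 ]
 [536.86 -88.47 144.3 ]]
[array([255.43, 171.69]), array([256.86, 188.04])] 0.1418837 0.07498132 0.10628021
[[521.41  27.89 156.3 ]
 [475.13  25.45 156.3 ]] with lower edge 144: [[524.03  28.08 144.3 ]
 [477.3   25.62 144.3 ]]
[[534.1, -91.5], [524.3, 28.1], [524.3, 28.1], [474.4, 24.0], [474.4, 24.0], [484.3, -95.6], [484.3, -95.6], [534.1, -91.5]]
```

View pics/z3.png

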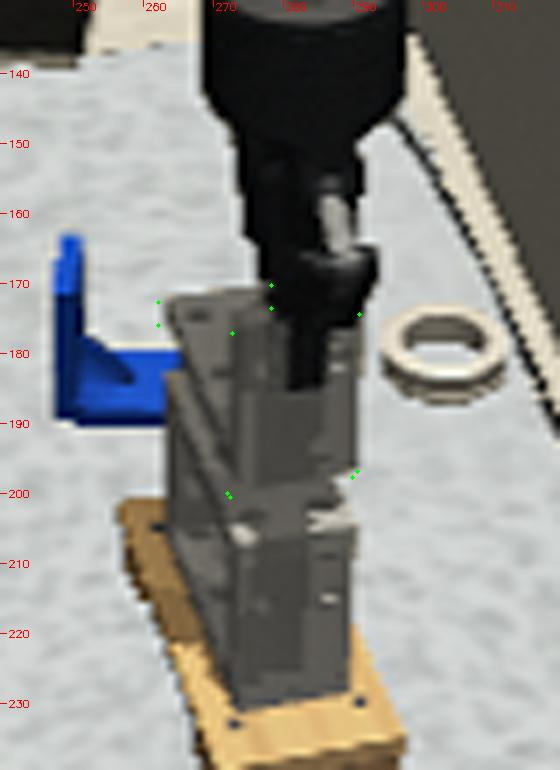

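View pics/z4.png

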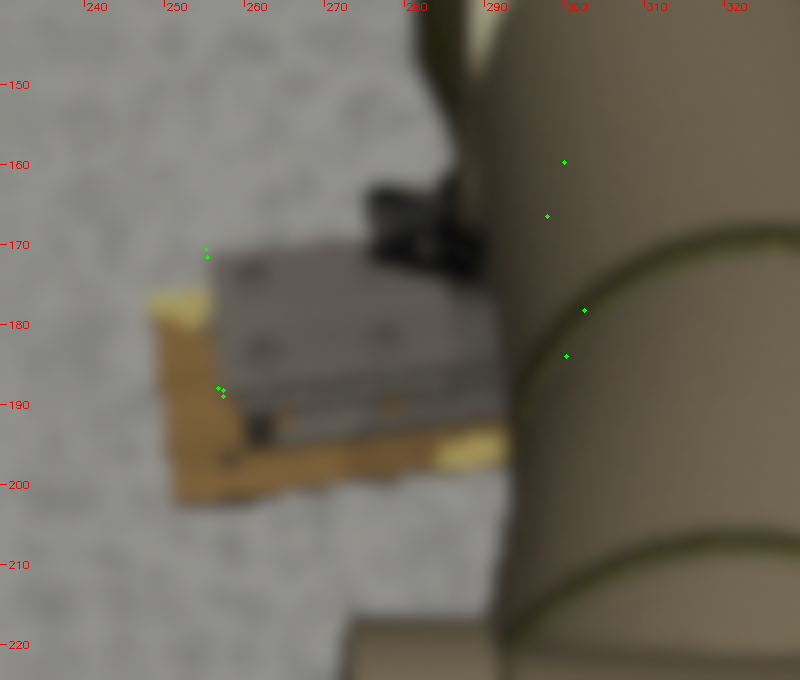

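Call:
jog_arm(targets=[{"jaw": 4,"x": 0.0,"y": -0.06,"z": -0.01,"roll": -0.003},{"jaw": 4,"x": 0.0,"y": -0.121,"z": -0.02,"roll": -0.003},{"jaw": 4,"x": 0.1,"y": -0.121,"z": -0.02,"roll": -0.003},{"jaw": 4,"x": 0.2,"y": -0.121,"z": -0.02,"roll": -0.003},{"jaw": 4,"x": 0.28,"y": -0.121,"z": -0.02,"roll": -0.003},{"jaw": 4,"x": 0.34,"y": -0.121,"z": -0.02,"roll": -0.003},{"jaw": 4,"x": 0.34,"y": -0.121,"z": -0.02,"roll": -0.003},{"jaw": 4,"x": 0.34,"y": -0.121,"z": -0.02,"roll": -0.003}], squeeze=60)

```text
time_s: 6.5
tool_pos: [508.4, -94.3, 175.2]
eef_rot: [-0.03, 0.707, 0.03, 0.706]
contact_force: [1.3, -0.3, -3.6]
grip_width: 11.2
```

```bash
python3 - <<'E'
from h import *
st();t=grab("top","top5");st();s=grab("side","side5");st()
zoom(s,250,150,310,240,8,"z1");zoom(t,240,150,320,210,9,"z2")
E
```

```text
t 6.50 pos [508.4 -94.3 175.2] yaw 94.85 tilt [-0.  0.] F [ 1.3 -0.3 -3.6] grip 11.2 q [ 0.1   0.43 -0.03  2.13  0.03  0.58  1.7 ]
t 6.55 pos [508.5 -94.3 175.3] yaw 94.85 tilt [ 0. -0.] F [-0.1  0.5 -4.2] grip 10.9 q [ 0.1   0.43 -0.03  2.13  0.03  0.58  1.7 ]
t 6.60 pos [508.6 -94.4 175.4] yaw 94.84 tilt [ 0. -0.] F [ 0.2 -0.4 -5.4] grip 11.2 q [ 0.1   0.43 -0.03  2.13  0.03  0.58  1.7 ]
```

View pics/z1.png

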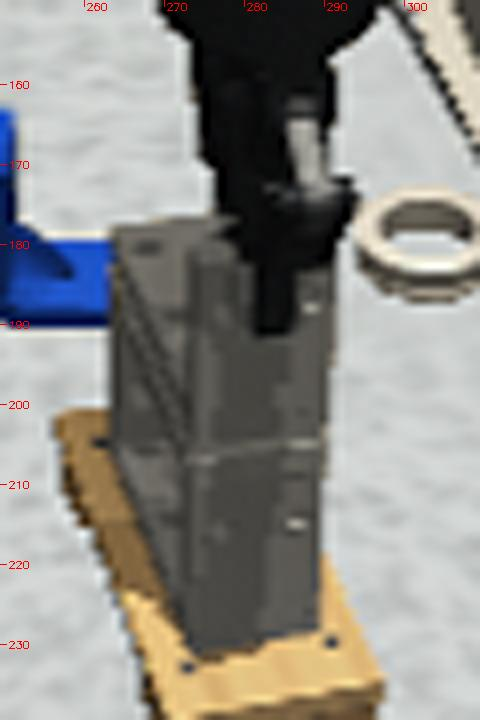

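View pics/z2.png

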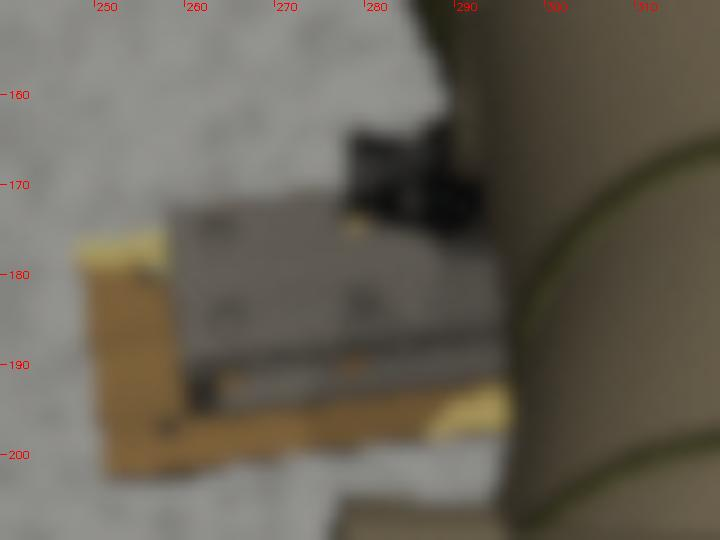

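Call:
jog_arm(targets=[{"jaw": 4,"x": 0.03,"y": 0,"z": -0.01,"roll": 0},{"jaw": 4,"x": 0.06,"y": 0,"z": -0.01,"roll": 0},{"jaw": 4,"x": 0.08,"y": 0,"z": -0.01,"roll": 0},{"jaw": 4,"x": 0.08,"y": 0,"z": -0.01,"roll": 0}], squeeze=60)

```text
time_s: 7.0
tool_pos: [507.9, -94.4, 171.1]
eef_rot: [-0.03, 0.707, 0.03, 0.706]
contact_force: [-0.1, 0.1, -4.1]
grip_width: 11.0
```

Call:
jog_arm(targets=[{"jaw": 4,"x": 0.02,"y": 0,"z": 0,"roll": 0},{"jaw": 4,"x": 0.02,"y": 0,"z": 0,"roll": 0}], squeeze=60)

```text
time_s: 7.2
tool_pos: [507.9, -94.4, 170.2]
eef_rot: [-0.03, 0.706, 0.03, 0.706]
contact_force: [-0.1, 0.9, -4.5]
grip_width: 11.4
```

Call:
jog_arm(targets=[{"jaw": 4,"x": 0.01,"y": 0,"z": 0,"roll": 0},{"jaw": 4,"x": 0.02,"y": 0,"z": 0,"roll": 0},{"jaw": 4,"x": 0.02,"y": 0,"z": 0,"roll": 0}], squeeze=60)

```text
time_s: 7.5
tool_pos: [508.1, -94.5, 169.7]
eef_rot: [-0.03, 0.706, 0.03, 0.707]
contact_force: [-1.5, 0.1, 2.8]
grip_width: 11.0
```

```bash
python3 - <<'E'
from h import *
st();s=grab("side","side6");st()
zoom(s,255,165,305,240,10,"z1")
E
```

```text
t 7.50 pos [508.1 -94.5 169.7] yaw 94.83 tilt [ 0.001 -0.   ] F [-1.5  0.1  2.8] grip 11.0 q [ 0.1   0.44 -0.03  2.13  0.03  0.57  1.7 ]
t 7.55 pos [508.1 -94.5 169.7] yaw 94.84 tilt [ 0.001 -0.   ] F [-1.6  0.3  3.2] grip 11.2 q [ 0.1   0.44 -0.03  2.13  0.03  0.57  1.7 ]
```

View pics/z1.png

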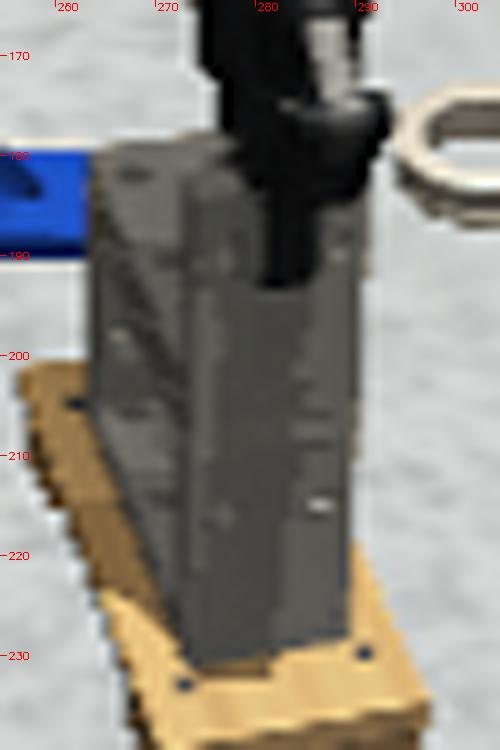

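Call:
jog_arm(targets=[{"jaw": 12,"x": 0,"y": 0,"z": 0,"roll": 0},{"jaw": 16,"x": 0,"y": 0,"z": 0,"roll": 0},{"jaw": 22,"x": 0,"y": 0,"z": 0,"roll": 0},{"jaw": 30,"x": 0,"y": 0,"z": 0,"roll": 0},{"jaw": 36,"x": 0,"y": 0,"z": 0,"roll": 0},{"jaw": 36,"x": -0.3,"y": 0,"z": 0,"roll": 0},{"jaw": 36,"x": -0.8,"y": 0,"z": 0,"roll": 0},{"jaw": 36,"x": -1.5,"y": 0,"z": 0,"roll": 0},{"jaw": 60,"x": -2.2,"y": 0,"z": 0,"roll": 0},{"jaw": 85,"x": -2.5,"y": 0,"z": 0,"roll": 0}], squeeze=60)

```text
time_s: 8.55
tool_pos: [508.9, -94.6, 297.3]
eef_rot: [-0.03, 0.705, 0.03, 0.708]
contact_force: [0.2, 0.3, -0.8]
grip_width: 63.7
```

```bash
python3 - <<'E'
from h import *
st();s=grab("side","side7");t=grab("top","top7");st()
zoom(s,255,150,305,240,8,"z1")
go([508.1,-94.5,294],94.84,[515,-280,294],162.8);
E
```

```text
t 8.55 pos [508.9 -94.6 297.3] yaw 94.83 tilt [ 0.004 -0.   ] F [ 0.2  0.3 -0.8] grip 63.7 q [ 0.1   0.27 -0.03  1.99  0.01  0.87  1.72]
t 8.65 pos [509.  -94.5 296.6] yaw 94.83 tilt [ 0.005 -0.   ] F [ 0.1 -0.7 -0.9] grip 77.5 q [ 0.1   0.27 -0.03  1.99  0.01  0.87  1.72]
x -0.000 y -3.708 z -0.176 roll -1.1861
```

View pics/z1.png

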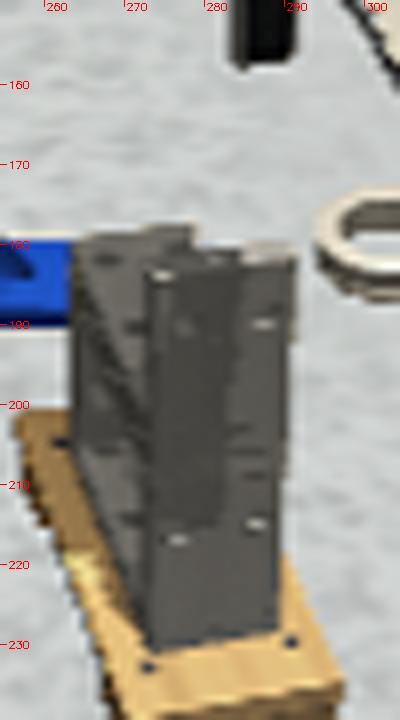

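```bash
python3 - <<'E'
from h import *
go([509,-94.5,296.6],94.83,[512.4,-299.6,150],-17.2);
E
```

```text
x 2.932 y -4.093 z -0.278 roll 1.9553
```

Call:
jog_arm(targets=[{"jaw": 85,"x": 0,"y": -0.3,"z": -0.02,"roll": 0.1},{"jaw": 85,"x": 0,"y": -0.8,"z": -0.05,"roll": 0.25},{"jaw": 85,"x": 0,"y": -1.4,"z": -0.1,"roll": 0.4},{"jaw": 85,"x": 0,"y": -2.0,"z": -0.14,"roll": 0.55},{"jaw": 85,"x": 0,"y": -2.6,"z": -0.18,"roll": 0.7},{"jaw": 85,"x": 0.2,"y": -3.2,"z": -0.22,"roll": 0.85},{"jaw": 85,"x": 0.6,"y": -3.7,"z": -0.26,"roll": 1.0},{"jaw": 85,"x": 1.0,"y": -4.09,"z": -0.28,"roll": 1.15},{"jaw": 85,"x": 1.4,"y": -4.09,"z": -0.28,"roll": 1.3},{"jaw": 85,"x": 1.6,"y": -4.09,"z": -0.28,"roll": 1.45},{"jaw": 85,"x": 1.6,"y": -4.09,"z": -0.28,"roll": 1.6},{"jaw": 85,"x": 1.6,"y": -4.09,"z": -0.28,"roll": 1.7}], squeeze=40)

```text
time_s: 9.85
tool_pos: [510.4, -299.0, 212.3]
eef_rot: [-0.512, -0.488, 0.513, -0.486]
contact_force: [-0.1, 0.6, 0.1]
grip_width: 84.6
```

Call:
jog_arm(targets=[{"jaw": 85,"x": 0,"y": 0,"z": 0,"roll": 0.1},{"jaw": 85,"x": 0,"y": 0,"z": 0,"roll": 0.2},{"jaw": 85,"x": 0,"y": 0,"z": 0,"roll": 0.255},{"jaw": 85,"x": 0,"y": 0,"z": 0,"roll": 0.255}], squeeze=40)

```text
time_s: 10.25
tool_pos: [510.7, -299.0, 212.9]
eef_rot: [-0.569, -0.42, 0.57, -0.419]
contact_force: [0.1, -0.2, -0.0]
grip_width: 84.9
```

```bash
python3 - <<'E'
from h import *
st();o=get_obs();M=R.from_quat(o["eef_rot"]).as_matrix();y=np.degrees(np.arctan2(M[1,1],M[0,1]));go(o["tool_pos"],y,[512.4,-299.6,26],-17.2)
s=grab("side","side8");t=grab("top","top8")
zoom(s,250,150,340,330,4,"z1")
E
```

```text
t 10.25 pos [ 510.7 -299.   212.9] yaw -17.20 tilt [-0.002  0.   ] F [ 0.1 -0.2 -0. ] grip 84.9 q [ 0.09  0.5   0.5   1.95 -0.33  0.77  0.48]
x 3.739 y 0.036 z 0.002 roll -0.0001
```

View pics/z1.png

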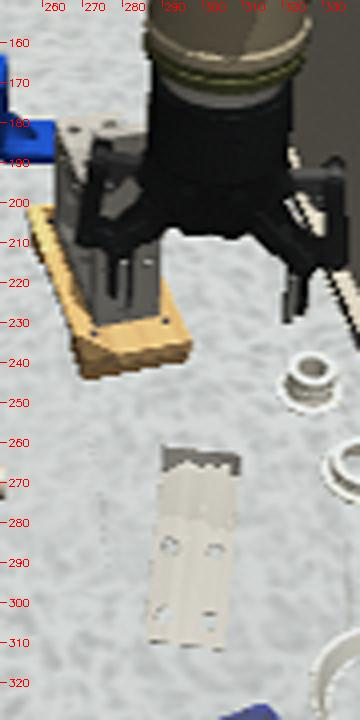

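View pics/top8.png

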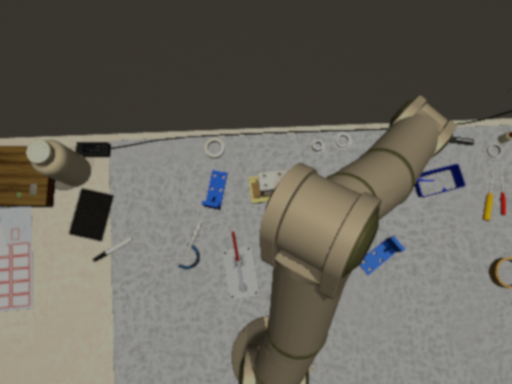

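Call:
jog_arm(targets=[{"jaw": 85,"x": 0.4,"y": 0.036,"z": 0,"roll": 0},{"jaw": 85,"x": 1.0,"y": 0.036,"z": 0,"roll": 0},{"jaw": 85,"x": 1.5,"y": 0.036,"z": 0,"roll": 0},{"jaw": 85,"x": 1.9,"y": 0.036,"z": 0,"roll": 0},{"jaw": 85,"x": 2.2,"y": 0.036,"z": 0,"roll": 0},{"jaw": 85,"x": 2.2,"y": 0.036,"z": 0,"roll": 0}], squeeze=40)

```text
time_s: 10.95
tool_pos: [512.0, -299.5, 102.4]
eef_rot: [-0.568, -0.421, 0.569, -0.419]
contact_force: [-1.0, -0.5, -0.3]
grip_width: 84.7
```

```bash
python3 - <<'E'
from h import *
st();o=get_obs();M=R.from_quat(o["eef_rot"]).as_matrix();y=np.degrees(np.arctan2(M[1,1],M[0,1]));go(o["tool_pos"],y,[512.4,-299.6,26],-17.2)
s=grab("side","side8")
zoom(s,250,180,350,330,5,"z1")
E
```

```text
t 10.95 pos [ 512.  -299.5  102.4] yaw -17.14 tilt [-0.003  0.001] F [-1.  -0.5 -0.3] grip 84.7 q [ 0.18  0.65  0.38  2.03 -0.44  0.55  0.58]
x 1.528 y 0.008 z 0.000 roll 0.0011
```

View pics/z1.png

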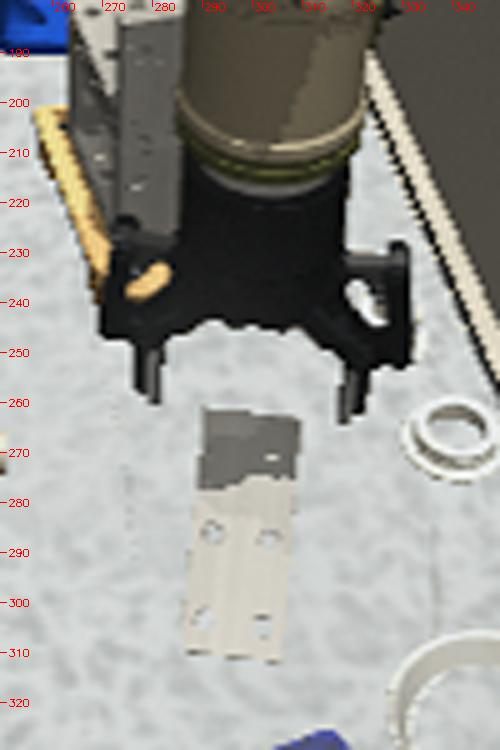

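Call:
jog_arm(targets=[{"jaw": 85,"x": 0.4,"y": 0.008,"z": 0,"roll": 0},{"jaw": 85,"x": 0.9,"y": 0.008,"z": 0,"roll": 0},{"jaw": 85,"x": 1.3,"y": 0.008,"z": 0,"roll": 0},{"jaw": 72,"x": 1.5,"y": 0.008,"z": 0,"roll": 0},{"jaw": 64,"x": 1.53,"y": 0.008,"z": 0,"roll": 0},{"jaw": 64,"x": 1.53,"y": 0.008,"z": 0,"roll": 0}], squeeze=40)

```text
time_s: 11.6
tool_pos: [513.7, -300.4, 28.6]
eef_rot: [0.569, 0.419, -0.569, 0.42]
contact_force: [-1.1, -0.0, 0.1]
grip_width: 63.7
```

```bash
python3 - <<'E'
from h import *
st()
s=grab("side","side9");zoom(s,260,200,340,330,6,"z1")
E
```

```text
t 11.60 pos [ 513.7 -300.4   28.6] yaw -17.17 tilt [ 0.001 -0.   ] F [-1.1 -0.   0.1] grip 63.7 q [ 0.25  0.75  0.29  2.05 -0.51  0.41  0.63]
```

View pics/z1.png

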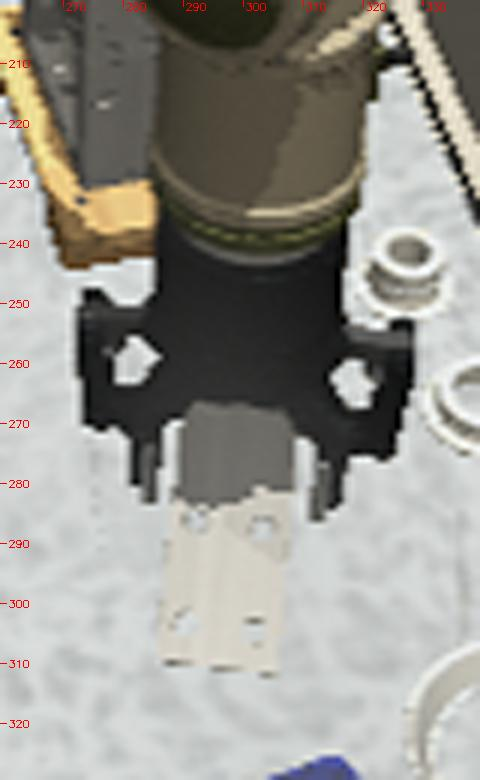

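Call:
jog_arm(targets=[{"jaw": 56,"x": 0.04,"y": 0,"z": 0,"roll": 0},{"jaw": 52,"x": 0.04,"y": 0,"z": 0,"roll": 0},{"jaw": 48,"x": 0.04,"y": 0,"z": 0,"roll": 0},{"jaw": 42,"x": 0.04,"y": 0,"z": 0,"roll": 0},{"jaw": 42,"x": 0.04,"y": 0,"z": 0,"roll": 0},{"jaw": 42,"x": 0.04,"y": 0,"z": 0,"roll": 0}], squeeze=40)

```text
time_s: 12.25
tool_pos: [513.6, -300.0, 26.5]
eef_rot: [0.569, 0.42, -0.569, 0.42]
contact_force: [-1.1, 0.7, 6.1]
grip_width: 49.4
```

Call:
jog_arm(targets=[{"jaw": 42,"x": -0.1,"y": 0,"z": 0,"roll": 0},{"jaw": 42,"x": -0.4,"y": 0,"z": 0,"roll": 0},{"jaw": 42,"x": -0.8,"y": 0,"z": 0,"roll": 0},{"jaw": 42,"x": -1.2,"y": 0,"z": 0,"roll": 0},{"jaw": 42,"x": -1.2,"y": 0,"z": 0,"roll": 0}], squeeze=40)

```text
time_s: 12.75
tool_pos: [514.5, -300.8, 88.7]
eef_rot: [0.57, 0.418, -0.568, 0.421]
contact_force: [0.5, -0.1, -5.1]
grip_width: 49.0
```

```bash
python3 - <<'E'
from h import *
st()
s=grab("side","side10");zoom(s,250,180,340,320,5,"z1")
t=grab("top","top10");zoom(t,310,130,410,210,7,"z2")
E
```

```text
t 12.75 pos [ 514.5 -300.8   88.7] yaw -17.18 tilt [ 0.004 -0.002] F [ 0.5 -0.1 -5.1] grip 49.0 q [ 0.19  0.67  0.37  2.03 -0.46  0.52  0.59]
```

View pics/z1.png

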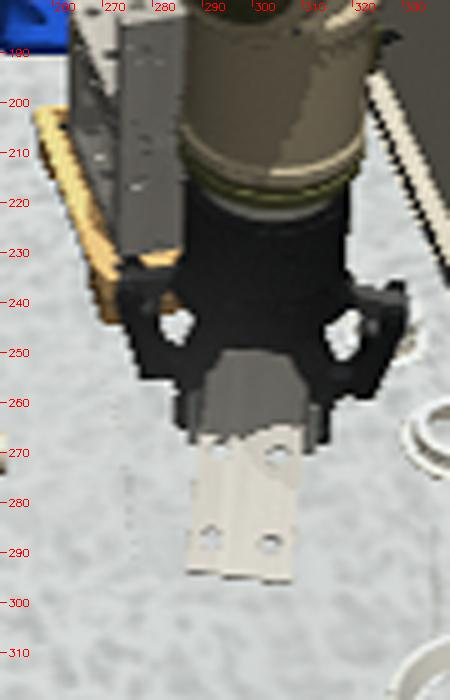

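View pics/z2.png

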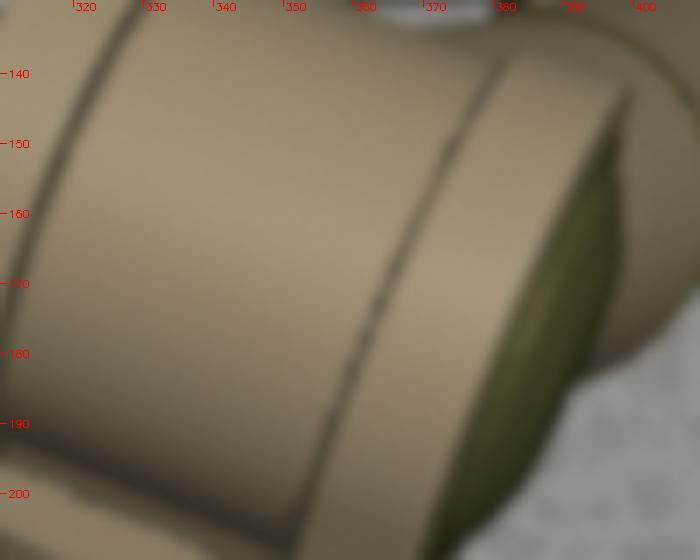

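```bash
cat >> h.py <<'E'
def b4model(tcp,hyaw,tilt,px=-15.,pz=6.,dz=19.):
    """points of bracket_4 given TCP, x-yaw deg, tilt deg(down), grip point"""
    a=np.radians(hyaw);T=np.radians(tilt);h=np.array([np.cos(a),np.sin(a),0]);k=np.array([0,0,1.])
    ux=np.cos(T)*h-np.sin(T)*k;uz=-np.sin(T)*h-np.cos(T)*k;uy=np.cross(uz,ux)
    P=np.array(tcp,float)+[0,0,dz]
    return lambda x,y,z:P+ux*(x-px)+uy*y+uz*(z-pz)
E
python3 - <<'E'
from h import *
np.set_printoptions(suppress=True,precision=1)
s=load("side10.npz")
for tilt in (32,28,24,20,10):
    m=b4model([514.2,-300.5,88.5],-107.2,tilt)
    print(tilt,proj(s,[m(60,25,0),m(60,-25,0)]).round(1).tolist(),"leg end z",m(-60,0,80)[2],"free",m(60,0,0))
E
```

```text
32 [[286.3, 293.3], [307.5, 295.7]] leg end z 68.59080777491869 free [ 494.5 -364.3   72.8]
28 [[286.3, 292.8], [307.6, 295.2]] leg end z 63.288098453804494 free [ 493.8 -366.5   77.6]
24 [[286.3, 292.1], [307.7, 294.5]] leg end z 58.20078507285855 free [ 493.2 -368.3   82.5]
20 [[286.2, 291.3], [307.8, 293.7]] leg end z 53.35365251149787 free [ 492.8 -369.8   87.5]
10 [[286.3, 288.5], [308.0, 290.9]] leg end z 42.43839427210848 free [ 492.1 -372.1  100.4]
```

```bash
python3 - <<'E'
from h import *
go([514.4,-300.7,88.7],-17.18,[503.1,-38.3,275],4.85)
E
```

```text
x -3.726 y -1.766 z -4.947 roll -0.3845
```

Call:
jog_arm(targets=[{"jaw": 42,"x": -0.6,"y": 0,"z": 0,"roll": 0},{"jaw": 42,"x": -1.3,"y": 0,"z": 0,"roll": 0},{"jaw": 42,"x": -2.1,"y": 0,"z": 0,"roll": 0},{"jaw": 42,"x": -2.9,"y": 0,"z": 0,"roll": 0},{"jaw": 42,"x": -3.5,"y": -0.07,"z": -0.2,"roll": -0.04},{"jaw": 42,"x": -3.73,"y": -0.25,"z": -0.7,"roll": -0.09},{"jaw": 42,"x": -3.73,"y": -0.5,"z": -1.4,"roll": -0.14},{"jaw": 42,"x": -3.73,"y": -0.75,"z": -2.1,"roll": -0.19},{"jaw": 42,"x": -3.73,"y": -1.0,"z": -2.8,"roll": -0.24},{"jaw": 42,"x": -3.73,"y": -1.25,"z": -3.5,"roll": -0.29},{"jaw": 42,"x": -3.73,"y": -1.43,"z": -4.0,"roll": -0.33},{"jaw": 42,"x": -3.73,"y": -1.54,"z": -4.3,"roll": -0.35}], squeeze=40)

```text
time_s: 14.05
tool_pos: [502.5, -69.3, 271.3]
eef_rot: [0.486, 0.514, -0.487, 0.513]
contact_force: [0.9, -1.0, -4.5]
grip_width: 49.3
```

Call:
jog_arm(targets=[{"jaw": 42,"x": 0,"y": -0.05,"z": -0.1,"roll": -0.034},{"jaw": 42,"x": 0,"y": -0.05,"z": -0.1,"roll": -0.034},{"jaw": 42,"x": 0,"y": -0.05,"z": -0.1,"roll": -0.034}], squeeze=40)

```text
time_s: 14.35
tool_pos: [500.4, -68.5, 272.3]
eef_rot: [0.479, 0.52, -0.479, 0.52]
contact_force: [0.1, -0.4, -4.3]
grip_width: 49.5
```

```bash
python3 - <<'E'
from h import *
st();o=get_obs();M=R.from_quat(o["eef_rot"]).as_matrix();y=np.degrees(np.arctan2(M[1,1],M[0,1]));go(o["tool_pos"],y,[503.1,-38.3,250],4.85)
s=grab("side","side11");zoom(s,235,110,325,240,6,"z1")
t=grab("top","top11");zoom(t,220,130,330,220,7,"z2")
E
```

```text
t 14.35 pos [500.4 -68.5 272.3] yaw 4.70 tilt [ 0.    -0.001] F [ 0.1 -0.4 -4.3] grip 49.5 q [-0.32  0.3   0.44  2.07 -0.18  0.81  0.31]
x 0.445 y 0.103 z -0.598 roll -0.0026
```

View pics/z1.png

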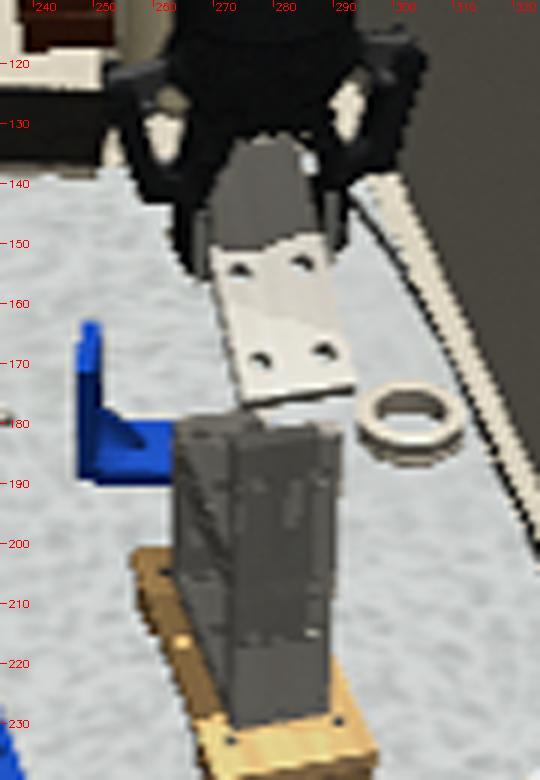

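View pics/z2.png

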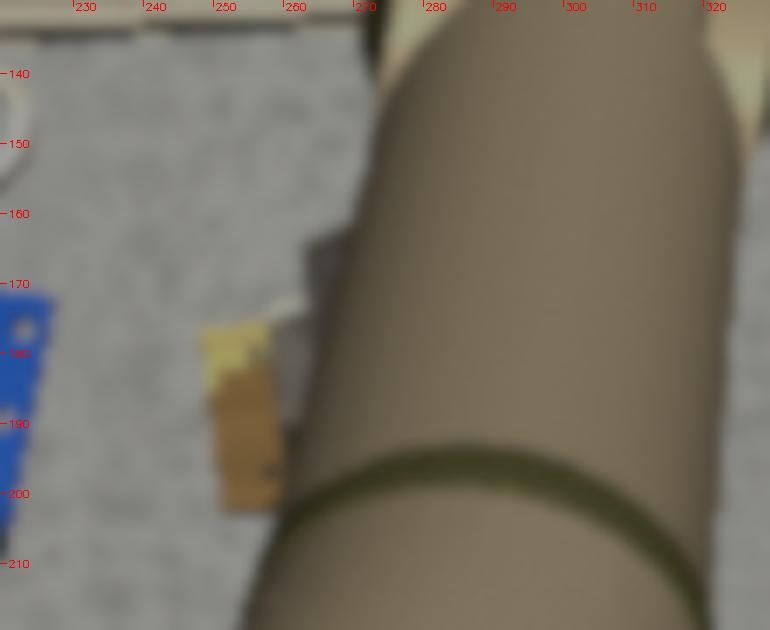

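```bash
python3 - <<'E'
from h import *
np.set_printoptions(suppress=True,precision=1)
s=load("side11.npz")
k=6;g=lambda L:[(x/k-.5+235,y/k-.5+110) for x,y in L]
r=edge(s,*g([(325,240),(354,385)]));e=edge(s,*g([(243,402),(354,388)]));l=edge(s,*g([(212,280),(240,395)]));print(r[2],e[2],l[2])
Q=np.array([isect(l,e),isect(r,e)]);print("meas",Q)
m=b4model([500.5,-68.5,272.3],-85.3,32)
for tl in(32,28,36):
  m=b4model([500.5,-68.5,272.3],-85.3,tl);print(tl,proj(s,[m(60,25,0),m(60,-25,0),m(60,25,12),m(60,-25,12),m(-60,25,0),m(-60,-25,0)]))
m=b4model([500.5,-68.5,272.3],-85.3,32)
zoom(s,235,110,325,240,6,"z3",np.r_[proj(s,[m(60,25,0),m(60,-25,0),m(60,25,12),m(60,-25,12),m(-60,25,0),m(-60,-25,0)])])
E
```

```text
0.4260137 0.29440528 0.04738128
meas [[275.3 176.1]
 [291.2 174.3]]
32 [[274.6 176.3]
 [293.6 173.4]
 [273.9 178.1]
 [292.7 175.2]
 [264.6 134.5]
 [283.  132.1]]
28 [[274.8 175.2]
 [293.9 172.4]
 [274.2 177.4]
 [293.1 174.5]
 [264.4 135. ]
 [282.8 132.6]]
36 [[274.3 177.2]
 [293.2 174.3]
 [273.5 178.7]
 [292.2 175.8]
 [264.8 134.1]
 [283.2 131.7]]
```

View pics/z3.png

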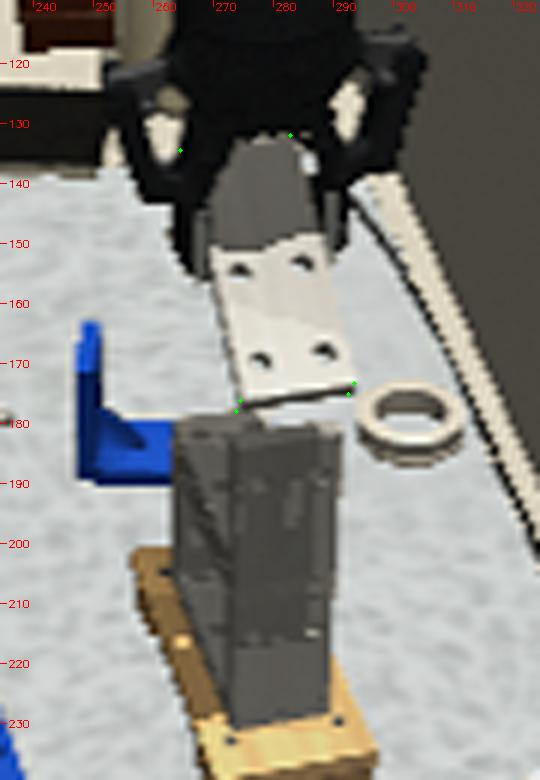

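Call:
jog_arm(targets=[{"jaw": 42,"x": 0,"y": 0.03,"z": -0.15,"roll": -0.003},{"jaw": 42,"x": 0,"y": 0.06,"z": -0.35,"roll": -0.003},{"jaw": 42,"x": 0,"y": 0.103,"z": -0.55,"roll": -0.003},{"jaw": 42,"x": 0.2,"y": 0.103,"z": -0.598,"roll": -0.003},{"jaw": 42,"x": 0.4,"y": 0.103,"z": -0.598,"roll": -0.003},{"jaw": 42,"x": 0.6,"y": 0.103,"z": -0.598,"roll": -0.003},{"jaw": 42,"x": 0.72,"y": 0.103,"z": -0.598,"roll": -0.003},{"jaw": 42,"x": 0.76,"y": 0.103,"z": -0.598,"roll": -0.003},{"jaw": 42,"x": 0.76,"y": 0.103,"z": -0.598,"roll": -0.003},{"jaw": 42,"x": 0.76,"y": 0.103,"z": -0.598,"roll": -0.003}], squeeze=30)

```text
time_s: 15.45
tool_pos: [503.3, -37.0, 234.5]
eef_rot: [0.478, 0.521, -0.478, 0.521]
contact_force: [1.3, -0.1, -4.6]
grip_width: 49.4
```

```bash
python3 - <<'E'
from h import *
np.set_printoptions(suppress=True,precision=1)
st();o=get_obs();M=R.from_quat(o["eef_rot"]).as_matrix();y=np.degrees(np.arctan2(M[1,1],M[0,1]));go(o["tool_pos"],y,[503.1,-38.3,228],4.85)
s=grab("side","side12");t=grab("top","top12");m=b4model(o["tool_pos"],y-90,32)
zoom(s,245,120,315,240,6,"z1",proj(s,[m(60,25,0),m(60,-25,0)]))
zoom(s,255,150,305,200,14,"z3")
E
```

```text
t 15.45 pos [503.3 -37.  234.5] yaw 4.98 tilt [ 0. -0.] F [ 1.3 -0.1 -4.6] grip 49.4 q [-0.3  0.3  0.4  2.1 -0.2  0.7  0.3]
x 0.129 y -0.007 z 0.025 roll 0.0022
```

View pics/z1.png

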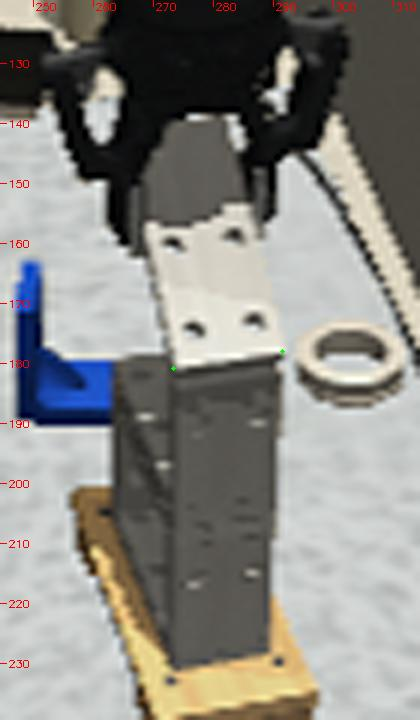

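View pics/z3.png

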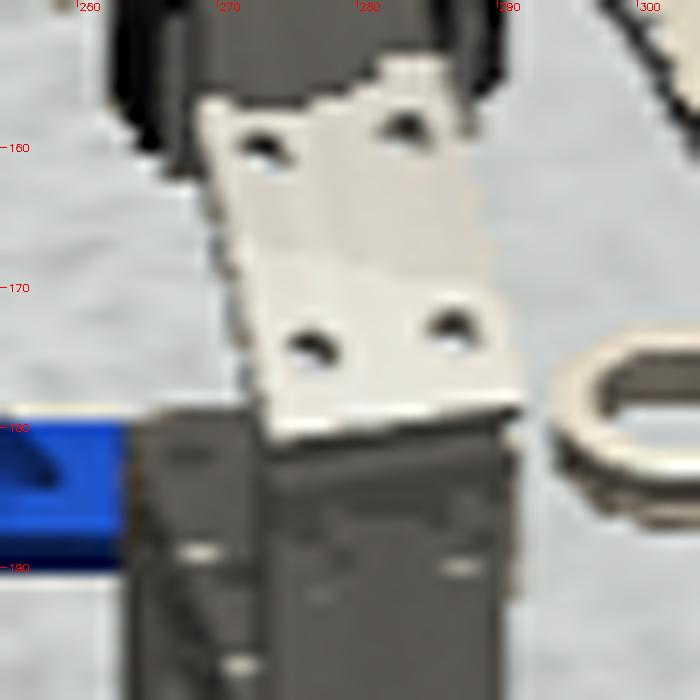

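Call:
jog_arm(targets=[{"jaw": 42,"x": 0.04,"y": 0,"z": 0.02,"roll": 0.002},{"jaw": 42,"x": 0.08,"y": 0,"z": 0.02,"roll": 0.002},{"jaw": 42,"x": 0.12,"y": 0,"z": 0.02,"roll": 0.002},{"jaw": 42,"x": 0.12,"y": 0,"z": 0.02,"roll": 0.002}], squeeze=25)

```text
time_s: 15.95
tool_pos: [503.2, -37.8, 228.1]
eef_rot: [0.478, 0.521, -0.478, 0.521]
contact_force: [0.7, -0.3, -4.4]
grip_width: 49.5
```

Call:
jog_arm(targets=[{"jaw": 42,"x": 0.02,"y": 0,"z": 0,"roll": 0},{"jaw": 42,"x": 0.04,"y": 0,"z": 0,"roll": 0},{"jaw": 42,"x": 0.04,"y": 0,"z": 0,"roll": 0}], squeeze=25)

```text
time_s: 16.25
tool_pos: [503.5, -38.1, 226.5]
eef_rot: [0.478, 0.521, -0.478, 0.521]
contact_force: [0.8, -0.8, -0.4]
grip_width: 49.1
```

Call:
jog_arm(targets=[{"jaw": 42,"x": 0.03,"y": 0,"z": -0.02,"roll": 0},{"jaw": 42,"x": 0.06,"y": 0,"z": -0.042,"roll": 0},{"jaw": 42,"x": 0.09,"y": 0,"z": -0.064,"roll": 0},{"jaw": 42,"x": 0.114,"y": 0,"z": -0.084,"roll": 0},{"jaw": 42,"x": 0.114,"y": 0,"z": -0.084,"roll": 0}], squeeze=22)

```text
time_s: 16.75
tool_pos: [502.8, -33.6, 220.3]
eef_rot: [0.478, 0.521, -0.478, 0.521]
contact_force: [0.1, -1.8, -0.6]
grip_width: 49.3
```

```bash
python3 - <<'E'
from h import *
st();s=grab("side","side13")
zoom(s,250,130,310,240,7,"z1")
E
```

```text
t 16.75 pos [502.8 -33.6 220.3] yaw 4.89 tilt [-0. -0.] F [ 0.1 -1.8 -0.6] grip 49.3 q [-0.34  0.37  0.4   2.13 -0.23  0.68  0.29]
```

View pics/z1.png

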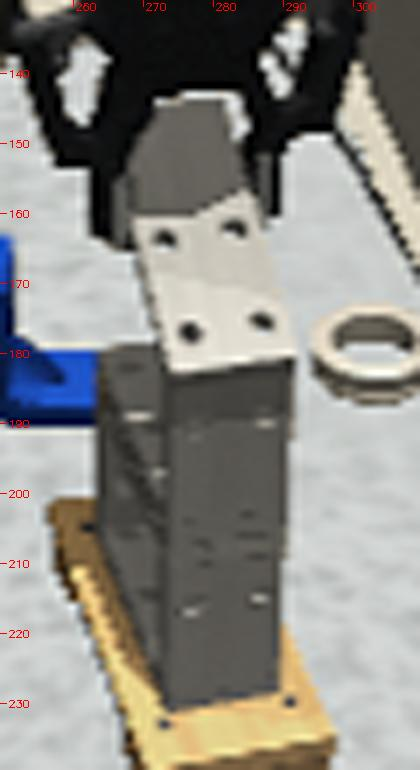

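Call:
jog_arm(targets=[{"jaw": 42,"x": 0.045,"y": 0,"z": -0.022,"roll": 0},{"jaw": 42,"x": 0.09,"y": 0,"z": -0.045,"roll": 0},{"jaw": 42,"x": 0.13,"y": 0,"z": -0.066,"roll": 0},{"jaw": 42,"x": 0.17,"y": 0,"z": -0.084,"roll": 0},{"jaw": 42,"x": 0.21,"y": 0,"z": -0.1,"roll": 0},{"jaw": 42,"x": 0.252,"y": 0,"z": -0.116,"roll": 0},{"jaw": 42,"x": 0.252,"y": 0,"z": -0.116,"roll": 0}], squeeze=22)

```text
time_s: 17.5
tool_pos: [502.3, -27.3, 207.7]
eef_rot: [0.478, 0.521, -0.478, 0.521]
contact_force: [-0.9, 0.9, 0.9]
grip_width: 49.2
```

```bash
python3 - <<'E'
from h import *
st();s=grab("side","side14");t=grab("top","top14")
zoom(s,250,130,310,240,7,"z1")
zoom(t,230,150,320,215,8,"z2")
E
```

```text
t 17.50 pos [502.3 -27.3 207.7] yaw 4.92 tilt [-0.  0.] F [-0.9  0.9  0.9] grip 49.2 q [-0.34  0.39  0.39  2.14 -0.24  0.65  0.3 ]
```

View pics/z1.png

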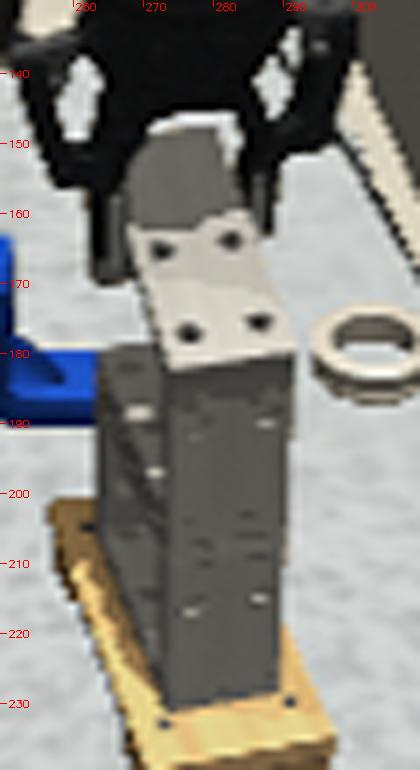

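View pics/z2.png

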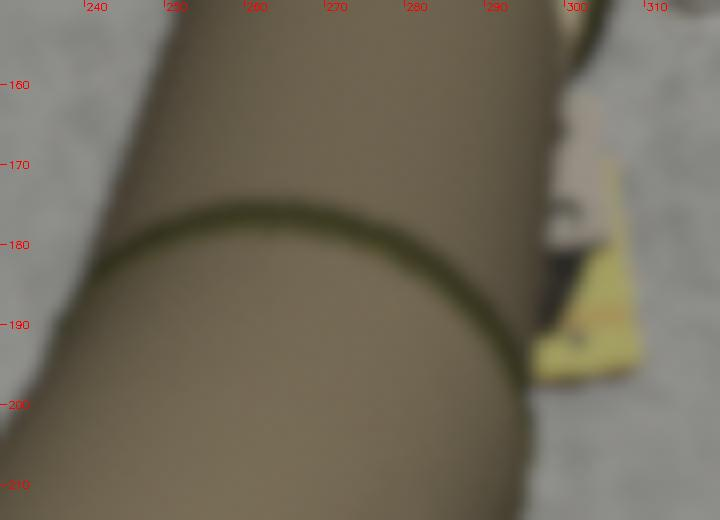

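Call:
jog_arm(targets=[{"jaw": 42,"x": 0.042,"y": 0,"z": -0.01,"roll": 0},{"jaw": 42,"x": 0.084,"y": 0,"z": -0.016,"roll": 0},{"jaw": 42,"x": 0.126,"y": 0,"z": -0.02,"roll": 0},{"jaw": 42,"x": 0.168,"y": 0,"z": -0.024,"roll": 0},{"jaw": 42,"x": 0.21,"y": 0,"z": -0.026,"roll": 0},{"jaw": 42,"x": 0.252,"y": 0,"z": -0.028,"roll": 0},{"jaw": 42,"x": 0.28,"y": 0,"z": -0.028,"roll": 0},{"jaw": 42,"x": 0.3,"y": 0,"z": -0.028,"roll": 0},{"jaw": 42,"x": 0.3,"y": 0,"z": -0.028,"roll": 0}], squeeze=22)

```text
time_s: 18.5
tool_pos: [502.3, -26.5, 192.9]
eef_rot: [0.478, 0.521, -0.478, 0.521]
contact_force: [0.3, 1.9, 1.0]
grip_width: 49.2
```

```bash
python3 - <<'E'
from h import *
st();s=grab("side","side15")
zoom(s,250,130,310,240,7,"z1")
E
```

```text
t 18.50 pos [502.3 -26.5 192.9] yaw 4.88 tilt [ 0. -0.] F [0.3 1.9 1. ] grip 49.2 q [-0.33  0.41  0.38  2.16 -0.26  0.62  0.31]
```

View pics/z1.png

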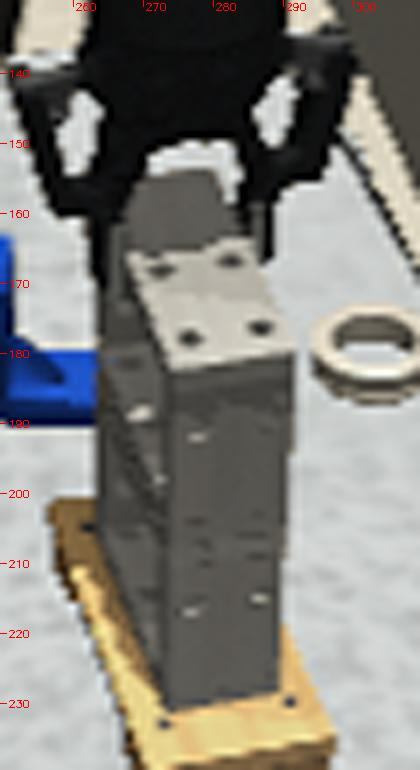

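Nearly closed. Lower in millimetre steps until the hanging leg takes load.

Call:
jog_arm(targets=[{"jaw": 42,"x": 0.02,"y": 0,"z": 0,"roll": 0},{"jaw": 42,"x": 0.04,"y": 0,"z": 0,"roll": 0},{"jaw": 42,"x": 0.04,"y": 0,"z": 0,"roll": 0}], squeeze=22)

```text
time_s: 18.85
tool_pos: [502.3, -26.4, 190.9]
eef_rot: [0.478, 0.521, -0.478, 0.521]
contact_force: [-0.7, 3.2, 1.0]
grip_width: 49.3
```

Call:
jog_arm(targets=[{"jaw": 42,"x": 0.02,"y": 0,"z": 0,"roll": 0},{"jaw": 42,"x": 0.02,"y": 0,"z": 0,"roll": 0}], squeeze=22)

```text
time_s: 19.05
tool_pos: [502.3, -26.4, 190.0]
eef_rot: [0.478, 0.521, -0.478, 0.521]
contact_force: [0.1, 2.1, 1.5]
grip_width: 49.2
```

Call:
jog_arm(targets=[{"jaw": 42,"x": 0.02,"y": 0,"z": 0,"roll": 0},{"jaw": 42,"x": 0.02,"y": 0,"z": 0,"roll": 0}], squeeze=22)

```text
time_s: 19.25
tool_pos: [502.3, -26.1, 189.0]
eef_rot: [0.478, 0.521, -0.478, 0.521]
contact_force: [-0.2, 2.7, 2.6]
grip_width: 49.5
```

```bash
python3 - <<'E'
from h import *
st();s=grab("side","side16");t=grab("top","top16")
zoom(s,250,130,310,240,7,"z1")
zoom(t,230,150,320,215,8,"z2")
E
```

```text
t 19.25 pos [502.3 -26.1 189. ] yaw 4.91 tilt [0. 0.] F [-0.2  2.7  2.6] grip 49.5 q [-0.33  0.42  0.37  2.16 -0.26  0.61  0.31]
```

View pics/z1.png

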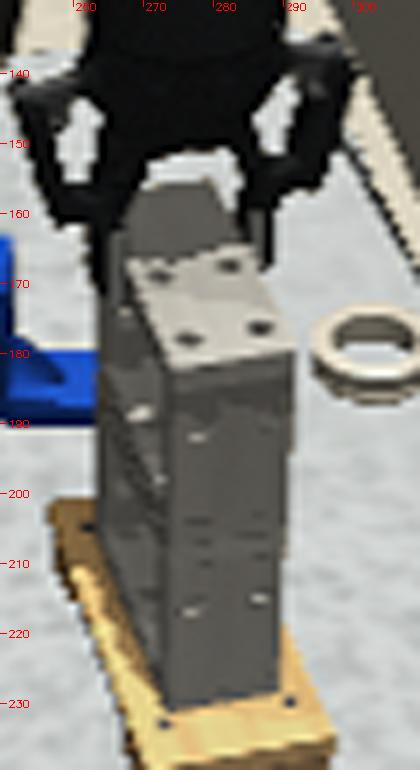

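Call:
jog_arm(targets=[{"jaw": 42,"x": 0.02,"y": 0,"z": 0,"roll": 0},{"jaw": 42,"x": 0.02,"y": 0,"z": 0,"roll": 0}], squeeze=22)

```text
time_s: 19.55
tool_pos: [502.2, -26.2, 188.0]
eef_rot: [0.478, 0.521, -0.478, 0.521]
contact_force: [0.1, 3.6, 2.7]
grip_width: 49.0
```

Call:
jog_arm(targets=[{"jaw": 42,"x": 0.02,"y": 0,"z": 0,"roll": 0},{"jaw": 42,"x": 0.02,"y": 0,"z": 0,"roll": 0}], squeeze=22)

```text
time_s: 19.75
tool_pos: [502.4, -25.8, 187.3]
eef_rot: [0.478, 0.521, -0.478, 0.521]
contact_force: [-1.7, 6.0, 8.1]
grip_width: 49.7
```

```bash
python3 - <<'E'
from h import *
np.set_printoptions(suppress=True,precision=1)
st();o=get_obs();s=grab("side","side17")
zoom(s,255,135,305,200,11,"z1")
for tl in (6,4,2,0,-2):
    m=b4model(o["tool_pos"],-85.1,tl);print(tl,proj(s,[m(60,25,0),m(60,-25,0),m(-60,25,0),m(-60,-25,0)]).tolist(),m(-48,0,80)[2],m(60,0,12)[2])
E
```

```text
t 19.75 pos [502.4 -25.8 187.3] yaw 4.91 tilt [0. 0.] F [-1.7  6.   8.1] grip 49.7 q [-0.3  0.4  0.4  2.2 -0.3  0.6  0.3]
6 [[273.0300911513723, 184.6685409304142], [291.0132801156465, 181.84980201528825], [262.1166438570589, 156.96812118976902], [278.8994032917059, 154.56200246680956]] 136.14823474812206 192.48664960025803
4 [[273.0409652166297, 183.88316746911028], [291.05018106275634, 181.066799000254], [262.0911935471905, 157.35678187838738], [278.85720281949807, 154.95012920461696]] 134.77563963187086 195.07629588517335
2 [[273.04277590496696, 183.07578045687058], [291.07699675842025, 180.26215367027427], [262.070395740864, 157.75790830728462], [278.8201489130804, 155.35055656907872]] 133.49017790931114 197.67960850273957
0 [[273.0354825205806, 182.24743400463512], [291.09364708932645, 179.43691721432077], [262.0542600928379, 158.17101220576], [278.7882682034829, 155.76279755766512]] 132.2934157175417 200.2934157175417
-2 [[273.01905895634883, 181.39922480983495], [291.1000679286712, 178.59218264378146], [262.04279137335135, 158.5955958158074], [278.76158180113026, 156.18635580406743]] 131.18681112694608 202.91453300811472
```

View pics/z1.png

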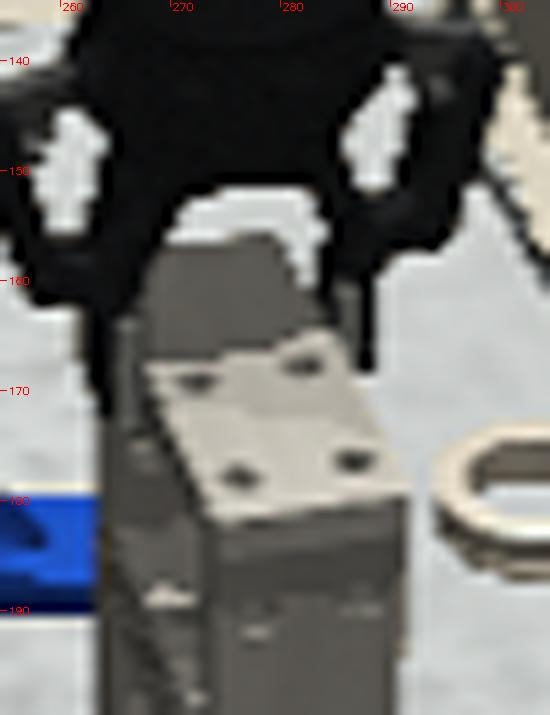

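Call:
jog_arm(targets=[{"jaw": 42,"x": -0.012,"y": 0,"z": 0,"roll": 0},{"jaw": 49,"x": -0.012,"y": 0,"z": 0,"roll": 0},{"jaw": 51,"x": -0.012,"y": 0,"z": 0,"roll": 0},{"jaw": 54,"x": -0.012,"y": 0,"z": 0,"roll": 0},{"jaw": 58,"x": -0.012,"y": 0,"z": 0,"roll": 0},{"jaw": 62,"x": -0.012,"y": 0,"z": 0,"roll": 0},{"jaw": 66,"x": -0.012,"y": 0,"z": 0,"roll": 0},{"jaw": 66,"x": -0.012,"y": 0,"z": 0,"roll": 0}], squeeze=22)

```text
time_s: 20.6
tool_pos: [502.2, -26.5, 187.6]
eef_rot: [0.478, 0.521, -0.478, 0.521]
contact_force: [0.0, 0.8, -1.1]
grip_width: 65.9
```

```bash
python3 - <<'E'
from h import *
st();s=grab("side","side18")
zoom(s,250,135,310,240,7,"z1")
E
```

```text
t 20.60 pos [502.2 -26.5 187.6] yaw 4.88 tilt [-0. -0.] F [ 0.   0.8 -1.1] grip 65.9 q [-0.33  0.42  0.37  2.16 -0.26  0.6   0.31]
```

View pics/z1.png

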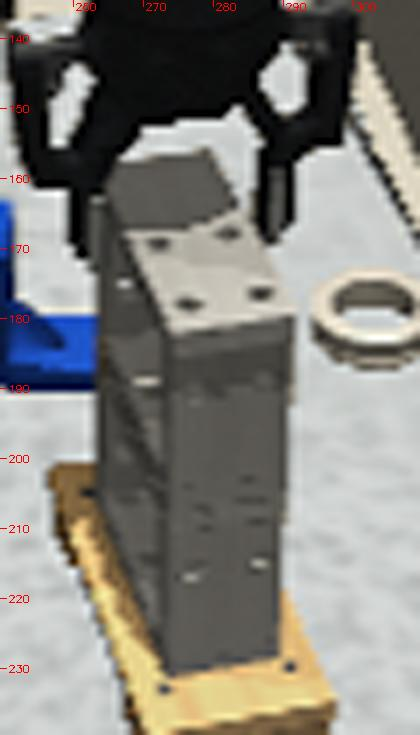

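Released and stable. Retreat straight up, then aside to get a clear view from both cameras.

Call:
jog_arm(targets=[{"jaw": 66,"x": -0.1,"y": 0,"z": 0,"roll": 0},{"jaw": 66,"x": -0.4,"y": 0,"z": 0,"roll": 0},{"jaw": 66,"x": -0.9,"y": 0,"z": 0,"roll": 0},{"jaw": 66,"x": -1.5,"y": 0,"z": 0,"roll": 0},{"jaw": 66,"x": -2.2,"y": 0,"z": 0,"roll": 0},{"jaw": 66,"x": -2.6,"y": 0,"z": -0.3,"roll": 0},{"jaw": 66,"x": -2.6,"y": 0,"z": -1.0,"roll": 0},{"jaw": 66,"x": -2.6,"y": 0,"z": -1.8,"roll": 0},{"jaw": 66,"x": -2.6,"y": 0,"z": -2.6,"roll": 0},{"jaw": 66,"x": -2.6,"y": 0,"z": -3.4,"roll": 0},{"jaw": 66,"x": -2.6,"y": 0,"z": -4.2,"roll": 0},{"jaw": 66,"x": -2.6,"y": 0,"z": -5.0,"roll": 0}], squeeze=22)

```text
time_s: 21.85
tool_pos: [480.6, 224.2, 318.1]
eef_rot: [0.478, 0.521, -0.478, 0.521]
contact_force: [1.0, 0.1, 0.2]
grip_width: 65.8
```

Call:
jog_arm(targets=[{"jaw": 66,"x": 0,"y": -0.3,"z": 0,"roll": 0},{"jaw": 66,"x": 0,"y": -0.6,"z": -0.3,"roll": 0},{"jaw": 66,"x": 0,"y": -0.6,"z": -0.6,"roll": 0},{"jaw": 66,"x": 0,"y": -0.6,"z": -0.6,"roll": 0}], squeeze=22)

```text
time_s: 22.25
tool_pos: [448.3, 252.0, 317.9]
eef_rot: [0.478, 0.522, -0.477, 0.521]
contact_force: [0.3, -0.3, 0.2]
grip_width: 66.2
```

```bash
python3 - <<'E'
from h import *
st();s=grab("side","side19");t=grab("top","top19")
zoom(s,245,140,310,250,7,"z1");zoom(t,240,150,320,210,9,"z2")
E
```

```text
t 22.25 pos [448.3 252.  317.9] yaw 5.05 tilt [0.001 0.001] F [ 0.3 -0.3  0.2] grip 66.2 q [-0.89  0.25  0.34  1.99 -0.11  0.92 -0.41]
```

View pics/z1.png

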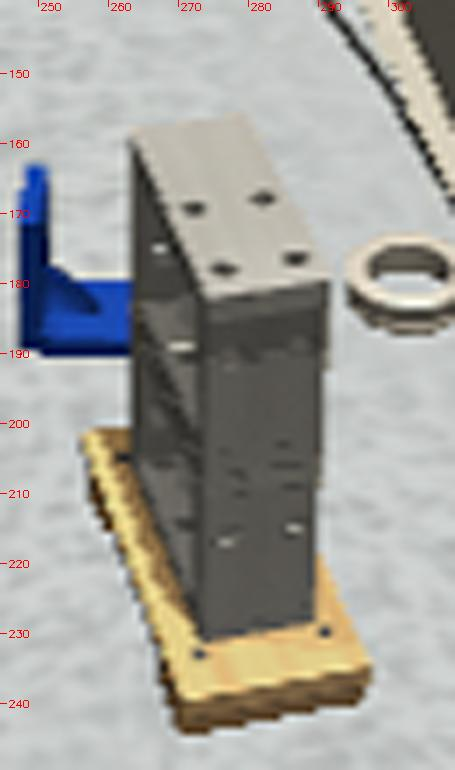

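View pics/z2.png

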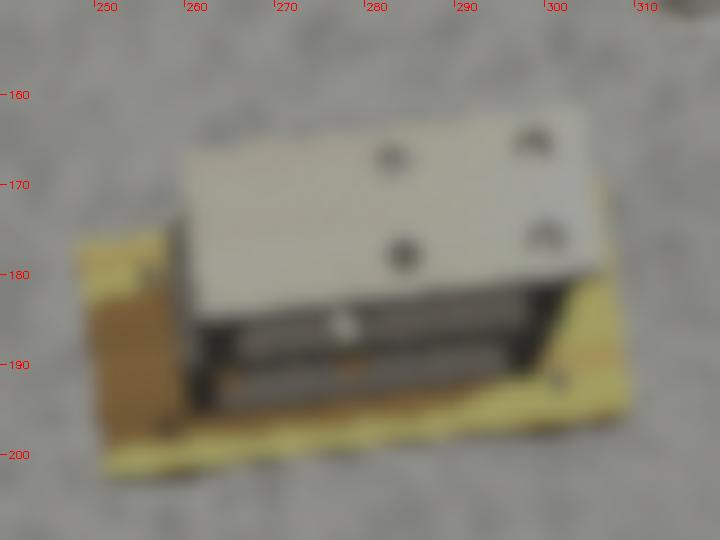

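View pics/top19.png

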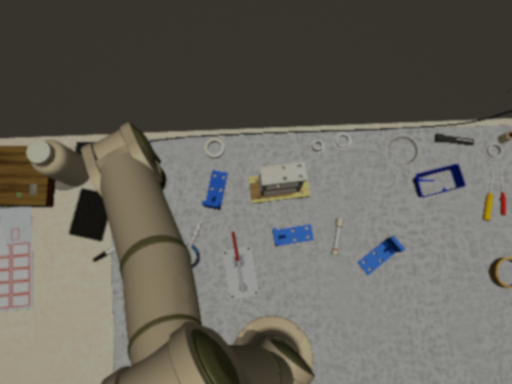

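```bash
python3 - <<'E'
from h import *
np.set_printoptions(suppress=True,precision=1)
t=load("top19.npz");s=load("side19.npz")
k=9;f=lambda L:[(x/k-.5+240,y/k-.5+150) for x,y in L]
q,r=quad(t,f([(185,152),(585,108),(597,272),(198,318)]));P=plane(t,q,214);print(q,r);print(P,P.mean(0))
print("edge lens",[np.linalg.norm(P[i]-P[i-1]).round(1) for i in range(4)])
k=7;g=lambda L:[(x/k-.5+245,y/k-.5+140) for x,y in L]
qs,r=quad(s,g([(245,115),(328,280),(205,300),(132,137)]));print(r,plane(s,qs,214),"tri",tri(t,q,s,qs))
E
```

```text
[[260.1 166.3]
 [303.9 161.5]
 [307.4 179.6]
 [261.2 184.8]] [0.27, 0.11, 0.08, 0.14]
[[ 523.    14.1  214. ]
 [ 531.4 -102.4  214. ]
 [ 482.4 -109.2  214. ]
 [ 473.1   12.8  214. ]] [502.5 -46.2 214. ]
edge lens [np.float64(50.0), np.float64(116.9), np.float64(49.4), np.float64(122.4)]
[0.19, 0.05, 0.1, 0.09] [[ 524.5   16.7  214. ]
 [ 537.4 -101.   214. ]
 [ 486.1 -104.8  214. ]
 [ 476.    17.4  214. ]] tri [[ 523.3   14.1  215.6    1.3]
 [ 534.2 -102.6  214.7    5.8]
 [ 483.6 -109.   216.9    3.4]
 [ 473.9   12.8  216.8    2.7]]
```

```bash
python3 - <<'E'
from h import *
np.set_printoptions(suppress=True,precision=1)
s=load("side7.npz");t=load("top7.npz")
print(plane(s,[(273.3,184.1),(291.1,181.5)],202))
zoom(s,260,172,300,215,15,"z1");zoom(t,240,150,320,210,9,"z2")
s=load("side19.npz");zoom(s,260,172,300,215,15,"z3")
E
```

```text
[[485.7 -97.3 202. ]
 [535.1 -93.9 202. ]]
```

View pics/z1.png

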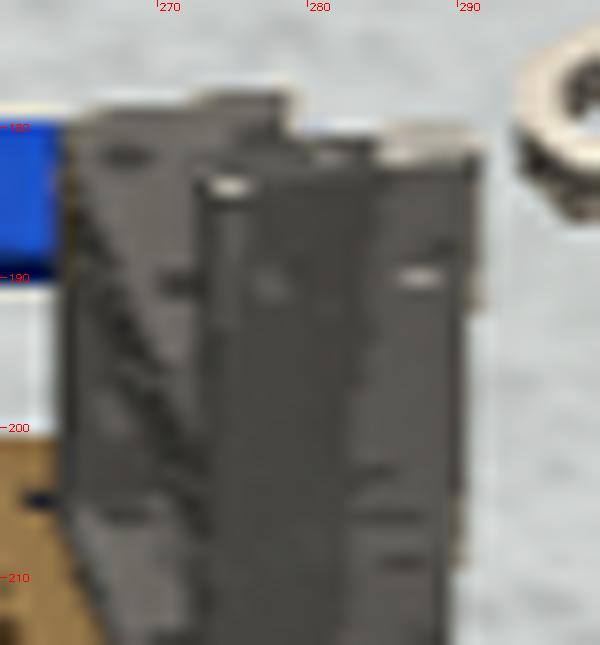

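View pics/z2.png

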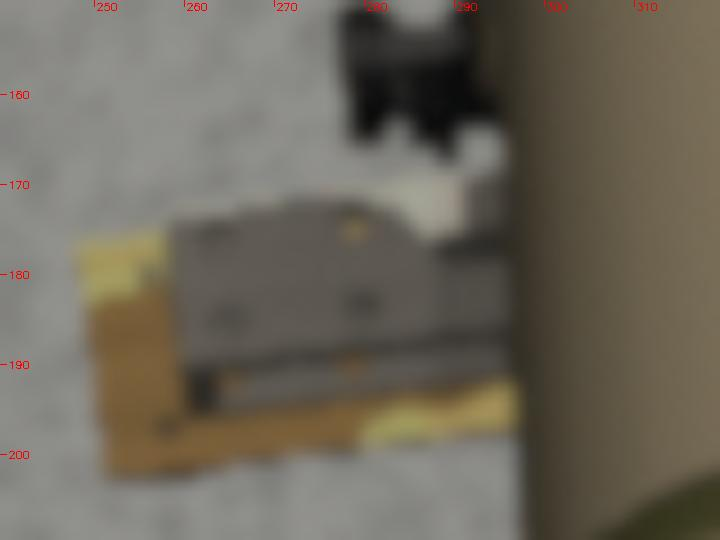

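View pics/z3.png

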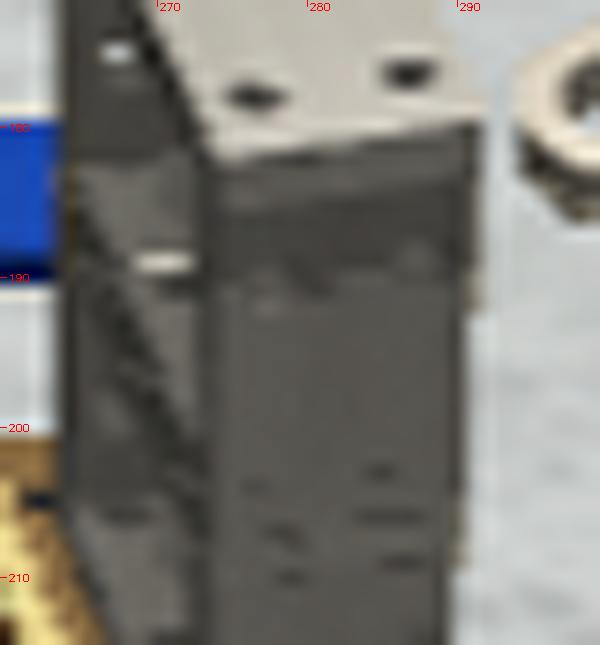

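```bash
python3 - <<'E'
from h import *
go([448.3,252,317.9],5.05,[502.2,-26.4,300],4.88)
E
```

```text
x 0.358 y 0.584 z 5.641 roll 0.0030
```

Call:
jog_arm(targets=[{"jaw": 66,"x": 0,"y": 0.05,"z": 0.4,"roll": 0.003},{"jaw": 66,"x": 0,"y": 0.12,"z": 1.1,"roll": 0.003},{"jaw": 66,"x": 0,"y": 0.2,"z": 1.9,"roll": 0.003},{"jaw": 66,"x": 0,"y": 0.28,"z": 2.7,"roll": 0.003},{"jaw": 66,"x": 0,"y": 0.36,"z": 3.5,"roll": 0.003},{"jaw": 66,"x": 0,"y": 0.44,"z": 4.3,"roll": 0.003},{"jaw": 66,"x": 0.1,"y": 0.52,"z": 5.0,"roll": 0.003},{"jaw": 66,"x": 0.2,"y": 0.56,"z": 5.4,"roll": 0.003},{"jaw": 66,"x": 0.36,"y": 0.584,"z": 5.6,"roll": 0.003},{"jaw": 66,"x": 0.36,"y": 0.584,"z": 5.641,"roll": 0.003},{"jaw": 66,"x": 0.36,"y": 0.584,"z": 5.641,"roll": 0.003},{"jaw": 66,"x": 0.36,"y": 0.584,"z": 5.641,"roll": 0.003}], squeeze=30)

```text
time_s: 23.55
tool_pos: [501.7, -28.2, 299.9]
eef_rot: [0.479, 0.52, -0.479, 0.52]
contact_force: [-1.0, -0.6, 0.2]
grip_width: 66.2
```

```bash
python3 - <<'E'
from h import *
st();o=get_obs();M=R.from_quat(o["eef_rot"]).as_matrix();y=np.degrees(np.arctan2(M[1,1],M[0,1]));go(o["tool_pos"],y,[502.2,-26.4,188.5],4.88)
s=grab("side","side20");st()
E
```

```text
t 23.55 pos [501.7 -28.2 299.9] yaw 4.73 tilt [0. 0.] F [-1.  -0.6  0.2] grip 66.2 q [-0.42  0.26  0.46  2.04 -0.15  0.87  0.21]
x 2.228 y 0.012 z -0.035 roll -0.0026
t 23.60 pos [501.8 -28.  299.9] yaw 4.76 tilt [0. 0.] F [ 0.1 -0.4  0.2] grip 66.1 q [-0.42  0.26  0.46  2.04 -0.15  0.87  0.21]
```

Call:
jog_arm(targets=[{"jaw": 66,"x": 0.3,"y": 0.01,"z": -0.03,"roll": -0.0026},{"jaw": 66,"x": 0.8,"y": 0.01,"z": -0.03,"roll": -0.0026},{"jaw": 66,"x": 1.3,"y": 0.01,"z": -0.03,"roll": -0.0026},{"jaw": 66,"x": 1.7,"y": 0.01,"z": -0.03,"roll": -0.0026},{"jaw": 66,"x": 2.0,"y": 0.01,"z": -0.03,"roll": -0.0026},{"jaw": 66,"x": 2.15,"y": 0.01,"z": -0.03,"roll": -0.0026},{"jaw": 66,"x": 2.22,"y": 0.01,"z": -0.03,"roll": -0.0026},{"jaw": 66,"x": 2.22,"y": 0.01,"z": -0.03,"roll": -0.0026}], squeeze=30)

```text
time_s: 24.4
tool_pos: [502.2, -26.7, 188.7]
eef_rot: [0.478, 0.521, -0.478, 0.521]
contact_force: [-0.2, 0.5, 1.0]
grip_width: 66.4
```

Call:
jog_arm(targets=[{"jaw": 58,"x": 0,"y": 0,"z": 0,"roll": 0},{"jaw": 54,"x": 0,"y": 0,"z": 0,"roll": 0},{"jaw": 51,"x": 0,"y": 0,"z": 0,"roll": 0},{"jaw": 48,"x": 0,"y": 0,"z": 0,"roll": 0},{"jaw": 42,"x": 0,"y": 0,"z": 0,"roll": 0},{"jaw": 42,"x": 0,"y": 0,"z": 0,"roll": 0},{"jaw": 42,"x": 0,"y": 0,"z": 0,"roll": 0}], squeeze=30)

```text
time_s: 25.1
tool_pos: [502.3, -26.9, 189.2]
eef_rot: [0.479, 0.521, -0.478, 0.521]
contact_force: [-0.6, -0.4, 5.5]
grip_width: 49.6
```

```bash
python3 - <<'E'
from h import *
st();s=grab("side","side21");zoom(s,250,135,310,240,7,"z1");st()
E
```

```text
t 25.10 pos [502.3 -26.9 189.2] yaw 4.87 tilt [0.001 0.   ] F [-0.6 -0.4  5.5] grip 49.6 q [-0.34  0.42  0.39  2.16 -0.27  0.61  0.33]
t 25.15 pos [502.3 -26.9 189.2] yaw 4.87 tilt [0.001 0.   ] F [-0.7  1.   5.6] grip 49.4 q [-0.34  0.42  0.39  2.16 -0.27  0.61  0.33]
```

View pics/z1.png

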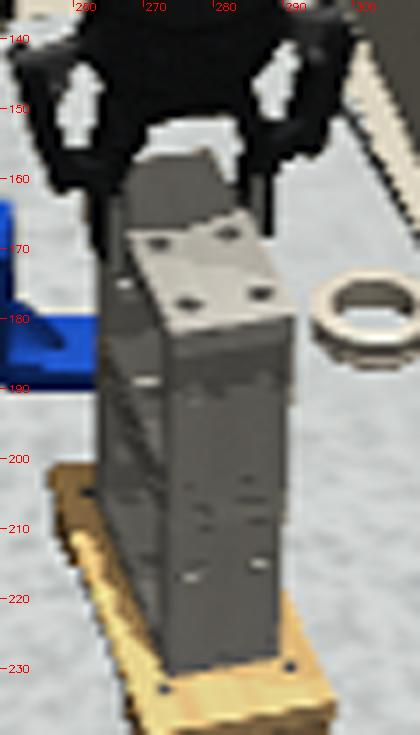

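Call:
jog_arm(targets=[{"jaw": 42,"x": -0.03,"y": 0,"z": 0,"roll": 0},{"jaw": 42,"x": -0.06,"y": 0,"z": 0,"roll": 0},{"jaw": 42,"x": -0.06,"y": 0,"z": -0.04,"roll": 0},{"jaw": 42,"x": -0.06,"y": 0,"z": -0.08,"roll": 0},{"jaw": 42,"x": -0.06,"y": 0,"z": -0.126,"roll": 0},{"jaw": 42,"x": -0.06,"y": 0,"z": -0.126,"roll": 0},{"jaw": 42,"x": -0.06,"y": 0,"z": -0.126,"roll": 0}], squeeze=30)

```text
time_s: 25.85
tool_pos: [501.4, -20.6, 191.5]
eef_rot: [0.478, 0.521, -0.478, 0.521]
contact_force: [-0.7, 0.7, -5.6]
grip_width: 49.3
```

```bash
python3 - <<'E'
from h import *
np.set_printoptions(suppress=True,precision=1)
st();s=grab("side","side22");zoom(s,250,145,310,240,8,"z1");st()
zoom(s,260,165,300,215,14,"z3")
E
```

```text
t 25.85 pos [501.4 -20.6 191.5] yaw 4.88 tilt [-0. -0.] F [-0.7  0.7 -5.6] grip 49.3 q [-0.4  0.4  0.4  2.2 -0.3  0.6  0.3]
t 25.90 pos [501.4 -20.7 191.5] yaw 4.87 tilt [-0. -0.] F [ 0.1 -0.4 -4.3] grip 49.2 q [-0.4  0.4  0.4  2.2 -0.3  0.6  0.3]
```

View pics/z3.png

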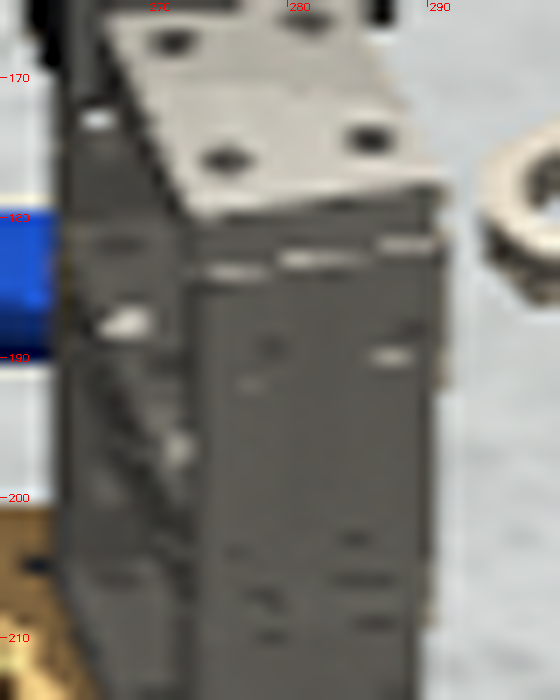

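Call:
jog_arm(targets=[{"jaw": 42,"x": 0.015,"y": 0,"z": 0,"roll": 0},{"jaw": 42,"x": 0.03,"y": 0,"z": 0,"roll": 0},{"jaw": 42,"x": 0.045,"y": 0,"z": 0,"roll": 0},{"jaw": 42,"x": 0.045,"y": 0,"z": 0,"roll": 0}], squeeze=25)

```text
time_s: 26.3
tool_pos: [501.5, -20.8, 189.3]
eef_rot: [0.478, 0.521, -0.478, 0.521]
contact_force: [0.4, 0.0, -5.1]
grip_width: 49.5
```

Call:
jog_arm(targets=[{"jaw": 42,"x": 0.015,"y": 0,"z": 0,"roll": 0},{"jaw": 42,"x": 0.015,"y": 0,"z": 0,"roll": 0}], squeeze=22)

```text
time_s: 26.5
tool_pos: [501.6, -20.8, 189.2]
eef_rot: [0.479, 0.521, -0.478, 0.521]
contact_force: [-2.4, -0.1, 5.5]
grip_width: 49.4
```

Seated (+5.5 N). Release gently and retreat the same way.

Call:
jog_arm(targets=[{"jaw": 49,"x": -0.01,"y": 0,"z": 0,"roll": 0},{"jaw": 51,"x": -0.01,"y": 0,"z": 0,"roll": 0},{"jaw": 54,"x": -0.01,"y": 0,"z": 0,"roll": 0},{"jaw": 58,"x": -0.01,"y": 0,"z": 0,"roll": 0},{"jaw": 62,"x": -0.01,"y": 0,"z": 0,"roll": 0},{"jaw": 66,"x": -0.01,"y": 0,"z": 0,"roll": 0},{"jaw": 66,"x": -0.05,"y": 0,"z": 0,"roll": 0},{"jaw": 66,"x": -0.4,"y": 0,"z": 0,"roll": 0},{"jaw": 66,"x": -0.9,"y": 0,"z": 0,"roll": 0},{"jaw": 66,"x": -1.5,"y": 0,"z": 0,"roll": 0},{"jaw": 66,"x": -2.2,"y": 0,"z": 0,"roll": 0},{"jaw": 66,"x": -2.6,"y": 0,"z": -0.3,"roll": 0}], squeeze=22)

```text
time_s: 27.7
tool_pos: [500.8, -7.5, 321.3]
eef_rot: [0.48, 0.519, -0.479, 0.521]
contact_force: [1.0, 0.1, -0.4]
grip_width: 65.8
```

Call:
jog_arm(targets=[{"jaw": 66,"x": 0,"y": 0,"z": -0.7,"roll": 0},{"jaw": 66,"x": 0,"y": 0,"z": -1.5,"roll": 0},{"jaw": 66,"x": 0,"y": 0,"z": -2.3,"roll": 0},{"jaw": 66,"x": 0,"y": 0,"z": -3.1,"roll": 0},{"jaw": 66,"x": 0,"y": -0.1,"z": -3.9,"roll": 0},{"jaw": 66,"x": 0,"y": -0.4,"z": -4.6,"roll": 0},{"jaw": 66,"x": 0,"y": -0.6,"z": -5.0,"roll": 0},{"jaw": 66,"x": 0,"y": -0.6,"z": -5.0,"roll": 0}], squeeze=22)

```text
time_s: 28.5
tool_pos: [447.3, 243.9, 318.4]
eef_rot: [0.477, 0.522, -0.477, 0.522]
contact_force: [0.2, -0.2, 0.5]
grip_width: 66.0
```

```bash
python3 - <<'E'
from h import *
np.set_printoptions(suppress=True,precision=1)
st();s=grab("side","side23");t=grab("top","top23")
zoom(s,245,140,310,250,7,"z1");zoom(t,240,150,320,210,9,"z2")
k=9;f=lambda L:[(x/k-.5+240,y/k-.5+150) for x,y in L]
q,r=quad(t,f([(170,155),(568,111),(580,275),(183,321)]));P=plane(t,q,214);print(q,r);print(P,P.mean(0))
k=7;g=lambda L:[(x/k-.5+245,y/k-.5+140) for x,y in L]
qs,r=quad(s,g([(243,105),(326,270),(203,290),(130,127)]),w=3);print(r,plane(s,qs,214))
E
```

```text
t 28.50 pos [447.3 243.9 318.4] yaw 5.17 tilt [-0.  0.] F [ 0.2 -0.2  0.5] grip 66.0 q [-0.9  0.2  0.4  2.  -0.1  0.9 -0.4]
[[257.3 166.7]
 [302.1 161.8]
 [304.5 179.8]
 [259.3 185.2]] [0.24, 0.03, 0.16, 0.13]
[[ 522.3   21.4  214. ]
 [ 530.8  -97.6  214. ]
 [ 482.  -101.4  214. ]
 [ 472.    18.1  214. ]] [501.8 -39.9 214. ]
[0.27, 0.1, 0.09, 0.18] [[525.1  25.1 214. ]
 [533.7 -94.5 214. ]
 [485.3 -99.4 214. ]
 [475.4  20.3 214. ]]
```

View pics/z1.png

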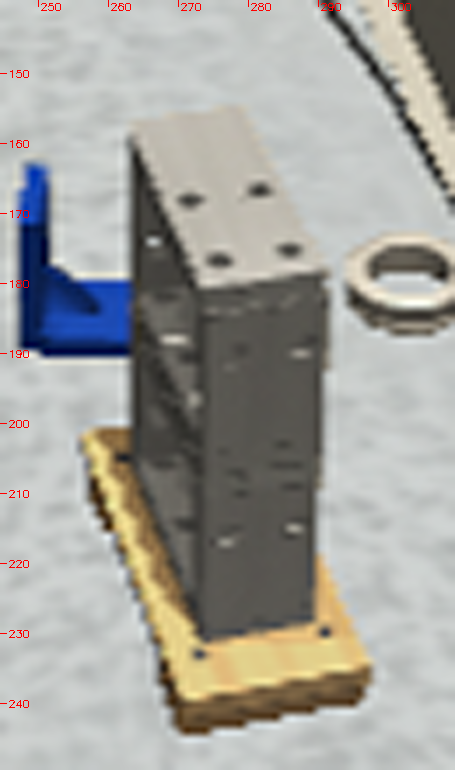

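View pics/z2.png

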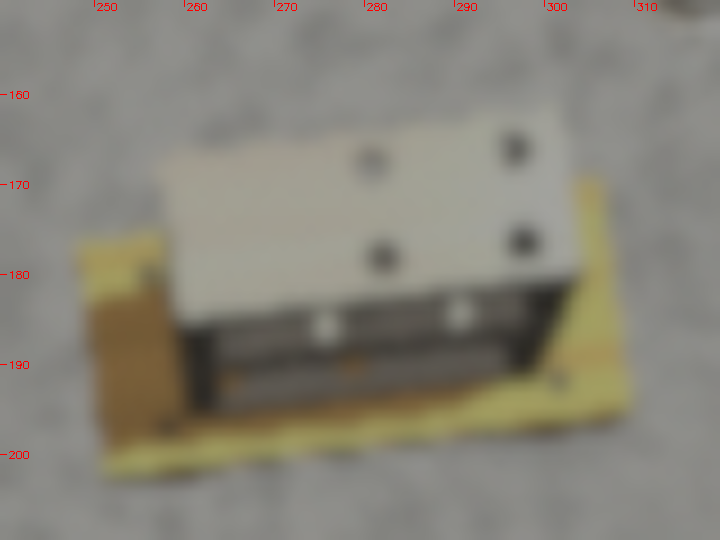

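View pics/side23.png

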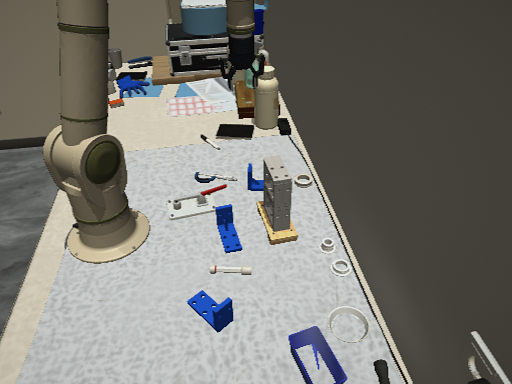

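The pile is flush at both ends and sides, the gripper is clear, and the tools and bushes are where they were. I'm handing it in.

```bash
python3 -c "
from station import hand_in
print(hand_in())"
```

```text
the job is handed in; nothing more can be done
None
```

I finished the bundle and handed it in at about 28.5 s of the 64 s allowed.

- **Bracket_3:** I gripped it by its short leg, turned it about 84° and set it foot down on the pile, with its short leg over bracket_1's at the −y end.
- **Bracket_4:** I gripped it across the foot and set its free end on bracket_3's standing leg. Lowering it then turned it level in the light grip (22–25 N) until the hanging leg rested on the foot below.

**Failed check, then mended:** after the first release, both cameras showed bracket_4 overhanging about 6 mm toward −y. I gripped it again, lifted it about 2 mm, moved it back 6 mm and set it down again.

**Last checks:**
- **Position:** the top camera puts bracket_4's top face centre at (501.8, −39.9). The original pile was at (502.6, −39.7), so it is flush to about 1 mm with matching direction.
- **Camera disagreement:** the side camera reads about 2–3 mm differently from the top one throughout, roughly in line with the stated calibration.
- **Forces:** vertical wrist readings while setting down stayed within about 8 N.
- **Surroundings:** the measuring tools and bushes look unmoved in the last picture, and the gripper was clear of everything.

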